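Shake grinding balls over a mill cassette and click it shut

TASK

Lift the orange ball shaker out of the caddy and stand it on the blue mat, then take its handle afresh, leaning, so that you can tip it well over, and shake its six white balls evenly over the open cassette, so that all six end up in the chambers and each of the four chambers gets at least one. Stand the shaker upright on the blue mat again, then press the cassette's clear cover down by its red tab until it clicks and stays shut. Leave the two bottles and the jar standing where they are.

Things in the scene. Friction and masses are not known exactly. Their poses are not given: they have to be found in the camera images.
- caddy: white caddy, fixed; 200 mm (x) by 235 mm (y), floor 6 mm thick; origin centre of underside. Three bays, centres y = -75, 0, 75, parted by walls 30 mm high, 5 thick. Panel 118 mm high at its -x end (x = -100 to -94), 24 mm wall at x = +97. In one bay, near caddy x = 35, stands the shaker, handle towards the high panel; a bottle and a jar in the others.
- shaker: orange and clear hollow ball shaker, about 0.33 kg full. Origin: centre of underside; x to the pouring side, z up. Body 34 mm wide (y), 82 high, floor x = -44 to 34, rear wall upright, front wall leaning out from x = 32 (floor) to 74 (top), walls 4. Roof from x = -44 to 36; the mouth is the gap from there to the front wall's top edge, 26 mm wide.
- shaker_grip (a point): point on the axis of the shaker's black straight handle, at x = -85, z = 70 mm in the shaker's frame; axes as the shaker. The handle is 16 mm wide (y) and 16 high (z = 62 to 78), from x = -44 to -122
- shaker_lip (a point): pouring edge: middle of the top edge of the shaker's front wall, at x = 74, z = 80 mm in the shaker's frame. Tipped forward (this edge down), the balls begin to roll out singly at a tilt of about 60 to 75 degrees, tipped further they run out together; if they jam, shake
- mat: blue mat, fixed, 200 mm (x) by 130 mm (y), 4 mm thick; origin centre of its underside, long axis x
- mill: grinding cassette, fixed; origin centre of underside. Black base x = -106 to 94, 166 mm wide (y), 20 high; on it a grey open tray 140 by 140 mm, rim at z = 60, walls and cross divider 6 thick (divider ridged, 2 mm below the rim), forming 2 by 2 chambers 61 mm square, floors at z = 26. Clear cover hinged along the +x side, catch at the -x side
- mill_top (a point): centre of the cassette's tray at rim height (z = 60 mm); axes as the cassette
- chamber0 (a point): centre of chamber 0 (-x +y), 11 mm above its floor
- chamber1 (a point): centre of chamber 1 (-x -y), 11 mm above its floor
- chamber2 (a point): centre of chamber 2 (+x +y), 11 mm above its floor
- chamber3 (a point): centre of chamber 3 (+x -y), 11 mm above its floor
- cover (a joint): clear cover's angle, rad: 0 shut, about 1.6 to 1.95 at the start (upright or leaning back). A spring opens it unless the catch holds; latching takes some 5 N on the tab over the last 10 mm. Plate 146 by 146 mm, 5 thick, red stripe and tab at its free edge; its underside passes through the hinge line
- cover_hinge (a point): middle of the cover's hinge line, at x = 76, z = 62.5 mm of the cassette, which runs along the cassette's y
- cover_tab (a point): middle of the outer (when shut: upper) face of the red press tab, 155 mm from the hinge line; tab 44 mm wide (y), reaching 142 to 168 mm from the hinge; when shut x points on toward the hinge, z up
- ball0_center (a point): centre of a white ceramic grinding ball, 22 mm across, 22 g; the six begin loose in the shaker
- ball1_center (a point): centre of a white ceramic grinding ball, 22 mm across, 22 g; the six begin loose in the shaker
- ball2_center (a point): centre of a white ceramic grinding ball, 22 mm across, 22 g; the six begin loose in the shaker
- ball3_center (a point): centre of a white ceramic grinding ball, 22 mm across, 22 g; the six begin loose in the shaker
- ball4_center (a point): centre of a white ceramic grinding ball, 22 mm across, 22 g; the six begin loose in the shaker
- ball5_center (a point): centre of a white ceramic grinding ball, 22 mm across, 22 g; the six begin loose in the shaker
- white_bottle: bystander: white bottle with black cap, 56 mm across, 130 mm tall, loose in a caddy bay; origin centre of its underside
- clear_jar: bystander: clear jar with black lid, 54 mm across, 95 mm tall, loose in a caddy bay; origin centre of its underside
- amber_bottle: bystander: amber bottle with black cap, 60 mm across, 140 mm tall, loose on the bench beyond the mat; origin centre of its underside
Not all that is in view belongs to the job. Leave any purple look-alike of the shaker alone. Of the things that look like the mat, take the one that is nearest to the robot's base at the start.

How it is judged:
By the outcome, as a careful person would: the job done as asked, in the order asked, and still so for the second after the job is handed in, with the robot touching nothing.
It also fails if it takes over 72 s, if anything falls off the work surface, if the arm or the gripper's body presses on something with over 40 N, if the wrist force passes 120 N, or if a joint passes its speed limit or range.

ROBOT

A 6-joint arm with a two-finger parallel gripper is mounted at the origin on the work surface. World frame = base frame: x ahead of the robot, y to its left, z up, the work surface at z = 0. Lengths are in m, angles in rad, forces in N, time in s.
With the tool pointing down it reaches from about 0.275 to 0.725 m from the base axis. Payload 15.9 kg.
Tool frame: the origin (TCP) lies midway between the tips of the shut fingers; the grasp point (between the pads) lies 19 mm behind it; z points along the fingers, y is the direction in which the jaws open and shut (so a half turn about z gives the same grasp; the last joint's range is limited). The gripper opens to 85 mm and grips with 20 to 120 N. Pads are 22 mm wide; open, the fingers measure 114 mm over their backs; the gripper's body (76 mm by 85 mm) begins 54 mm behind the grasp point. The pads swing forward as they close: fully open they stand 13 mm farther back than shut.
Start: joints at [-1.212, 0.213, -0.034, 1.323, 0, 1.571], TCP at [0.176, -0.468, 0.231] pointing down, gripper open.
Joint ranges: [-2.98, 2.98], [-0.74, 1.72], [-1.14, 1.35], [-2.1, 2.04], [-1.57, 1.44], [-3.14, 3.14]. Speed limits (rad/s): [1.89, 1.89, 2.39, 2.57, 3.14, 3.14].

INTERFACE

Orientations are given as a unit quaternion [w, x, y, z].
In Python, from station import env, get_image gives the robot as it stands.
- The arm moves only by the tool drive_tool, never from a script. Its argument "deltas" is one flat list of numbers, 7 for each row, row after row: the turn, a rotation vector about the tool's x, y, z in degrees, then the shift along the tool's x, y, z in mm, then the finger opening in mm, from 0 to 85.4. In form: [ax, ay, az, dx, dy, dz, jaw, ax, ay, az, dx, dy, dz, jaw, ...]. A call has 1 to 10 rows; each row shifts and turns the commanded pose from where the row before left it, along the tool's axes as they then stand; what a row does not reach is not made up. A row lasts 1/8 s, in which the tool goes at most 62.5 mm and 10.7 degrees, less where a joint would pass 70% of its speed; a pose out of reach is approached as far as the arm can. A call with a gripper value outside its range is refused whole. The fingers move at their own pace and stop on an object; "grip_force" is the grip in N (left out, the last holds). Time passes only in rows, so rows that do not move let the fingers close. It gives the time, the measured TCP pose, the force and the opening at its end, in the units of the state.
- env.sense(): the state, without advancing time (a new reading comes with each control period).
- get_image(name): name is "side" or "top"; returns a dict with "pixels" (384x512x3 uint8, blue, green, red), "fx", "fy", "cx", "cy" (pixels), "rvec" (rotation vector, rad) and "tvec" (3), from world to camera coordinates, as OpenCV has them. Camera axes: x right, y down, z forward; pixel columns grow to the right and rows downward; lengths in m; the calibration is good to about 2 mm. A picture is of the moment at which its call begins. There is no depth.
- env.close_job(): hands the job in, once; it reports no verdict.
The state is a dict: "time_s": time; "q": joint angles; "joint_vel": joint speeds; "effort": joint torques, N m; "eef_pos": TCP position; "tool_rot": TCP orientation; "contact_force": force on the tool from outside, world axes, zero at the start; "ft_torque": the same for the moment, N m; "grip_width": opening from 0.0 (shut) to 1.0 (fully open).
Only numpy, scipy, OpenCV 4.12 (cv2) and the standard library are available. Lean on these libraries where they do the work, as an engineer would, in place of code of your own. Each camera call takes 0.05 s, during which the arm holds its last target.

## Working session

There is one attempt and no reset: what is moved stays moved. The work goes in short steps, Python scripts to look and compute and a tool call to move; the robot and the scene stay as the last step left them, time stands still between calls to the robot, and variables do not carry over. Pictures are saved under pics/ and viewed, and the job is handed in when it is done.

Besides the shell and the picture viewer there is one more tool, called after "Call:" in YAML: its name, and indented under it one key for each argument. drive_tool: Moves the arm, as the interface text tells. Its arguments: {"type":"object","properties":{"deltas":{"type":"array","items":{"type":"number"}},"grip_force":{"type":"number"}},"required":["deltas"]}

```bash
ls; mkdir -p pics
python3 - <<'E'
from station import env,get_image
import cv2,pickle
s=env.sense();print(s)
for n in("side","top"):
    d=get_image(n);cv2.imwrite(f"pics/{n}0.png",d["pixels"]);pickle.dump(d,open(f"{n}0.pkl","wb"))
    print(n,{k:v for k,v in d.items() if k!="pixels"})
E
```

```text
pics
{'time_s': 0.0, 'q': array([-1.21200346e+00,  2.13383649e-01, -3.50758567e-02,  1.32348618e+00,
        1.34617272e-05,  1.57081521e+00]), 'joint_vel': array([ 1.71035923e-03,  3.25141431e-06, -1.84893284e-03,  1.44722105e-04,
        3.72709117e-04,  1.81883823e-03]), 'effort': array([-1.23329948e-03, -6.86158919e+01,  4.87116516e+01,  1.74368295e-02,
       -1.46061443e-04, -4.84929217e-06]), 'eef_pos': array([ 0.17545538, -0.46783733,  0.23079577]), 'tool_rot': array([-5.66656799e-04,  9.83953092e-01,  1.78426405e-01, -9.59258396e-05]), 'contact_force': array([ 0.44048826, -1.24749641,  0.03648765]), 'ft_torque': array([ 0.005059  , -0.00961772,  0.00354235]), 'grip_width': 1.002052098927807}
side {'fx': 382.2565721789051, 'fy': 382.2565721789051, 'cx': 254.04094776185917, 'cy': 194.75969550920223, 'rvec': array([ 0.27998143, -2.74953862,  1.35654881]), 'tvec': array([0.60248679, 0.14825823, 0.82734199])}
top {'fx': 391.61808168486004, 'fy': 391.61808168486004, 'cx': 256.0413583796905, 'cy': 190.49015820197192, 'rvec': array([ 2.16023993, -2.15683   ,  0.06602964]), 'tvec': array([0.01522815, 0.63676154, 1.01792836])}
```

View pics/side0.png

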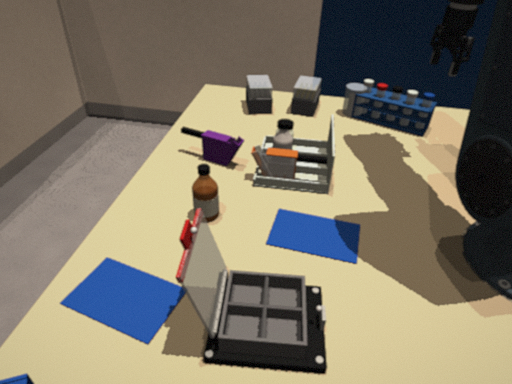

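View pics/top0.png

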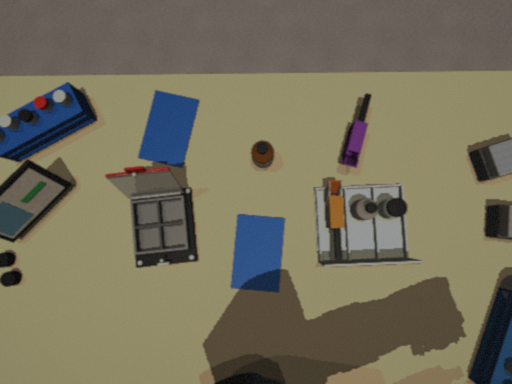

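```bash
cat > h.py <<'E'
import numpy as np,cv2,pickle
from scipy.spatial.transform import Rotation as R
def cam(d):
    Rm=cv2.Rodrigues(np.array(d["rvec"]))[0];t=np.array(d["tvec"]);return Rm,t
def ray(d,u,v):
    Rm,t=cam(d);c=-Rm.T@t
    return c,Rm.T@np.array([(u-d["cx"])/d["fx"],(v-d["cy"])/d["fy"],1])
def plane(d,u,v,z):
    c,r=ray(d,u,v);return c+r*(z-c[2])/r[2]
def proj(d,p):
    Rm,t=cam(d);q=Rm@np.array(p)+t;return np.array([d["fx"]*q[0]/q[2]+d["cx"],d["fy"]*q[1]/q[2]+d["cy"]])
def tri(d1,uv1,d2,uv2):
    c1,r1=ray(d1,*uv1);c2,r2=ray(d2,*uv2)
    s=np.linalg.lstsq(np.c_[r1,-r2],c2-c1,rcond=None)[0]
    a=c1+r1*s[0];b=c2+r2*s[1];return (a+b)/2,np.linalg.norm(a-b)
def q2R(q): return R.from_quat([q[1],q[2],q[3],q[0]])
def load(n): return pickle.load(open(n+".pkl","rb"))
def snap(n,tag):
    from station import get_image
    d=get_image(n);pickle.dump(d,open(f"{n}{tag}.pkl","wb"));return d
def crop(d,x0,y0,x1,y1,name,s=None):
    im=d["pixels"][y0:y1,x0:x1]
    s=s or min(800/(x1-x0),600/(y1-y0))
    cv2.imwrite("pics/"+name,cv2.resize(im,None,fx=s,fy=s,interpolation=cv2.INTER_CUBIC))
E
python3 - <<'E'
from h import *
t=load("top0");s=load("side0")
print("camtop",ray(t,256,190)[0],"camside",ray(s,256,190)[0])
crop(t,300,80,430,275,"c1.png",3);crop(t,90,160,300,300,"c2.png",3.8);crop(s,170,100,350,200,"c3.png",4.4);crop(s,160,190,370,375,"c4.png",3.2)
hsv=cv2.cvtColor(t["pixels"],cv2.COLOR_BGR2HSV)
m=cv2.inRange(hsv,(105,150,80),(125,255,255))
for c in cv2.findContours(m,0,2)[0]:
    if cv2.contourArea(c)>500:
        r=cv2.minAreaRect(c);print(r[0],[np.round(plane(t,*p,0.004),4) for p in cv2.boxPoints(r)],np.round(plane(t,*r[0],0.004),4))
E
```

```text
camtop [ 0.53950432 -0.01715153  1.07262119] camside [0.4986402  0.67190617 0.6077546 ]
(257.47528076171875, 252.4550323486328) [array([0.38  , 0.0815, 0.004 ]), array([0.5734, 0.0663, 0.004 ]), array([ 0.5631, -0.0569,  0.004 ]), array([ 0.3708, -0.0398,  0.004 ])] [0.471  0.0127 0.004 ]
(168.26470947265625, 128.44117736816406) [array([0.7338, 0.3447, 0.004 ]), array([0.9261, 0.3027, 0.004 ]), array([0.8946, 0.1822, 0.004 ]), array([0.7039, 0.2257, 0.004 ])] [0.8138 0.2638 0.004 ]
(33.98788070678711, 118.539794921875) [array([0.8224, 0.7892, 0.004 ]), array([0.9493, 0.557 , 0.004 ]), array([0.8664, 0.5096, 0.004 ]), array([0.7408, 0.7401, 0.004 ])] [0.8445 0.6491 0.004 ]
```

View pics/c1.png

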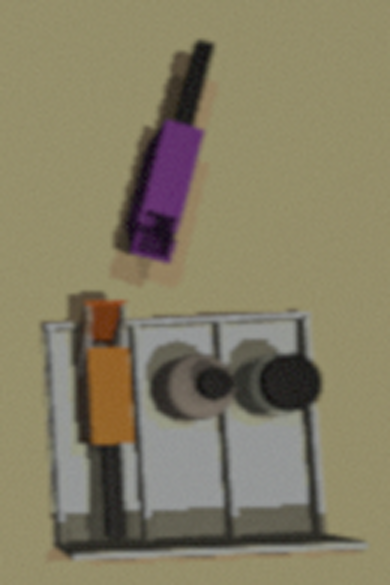

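View pics/c2.png

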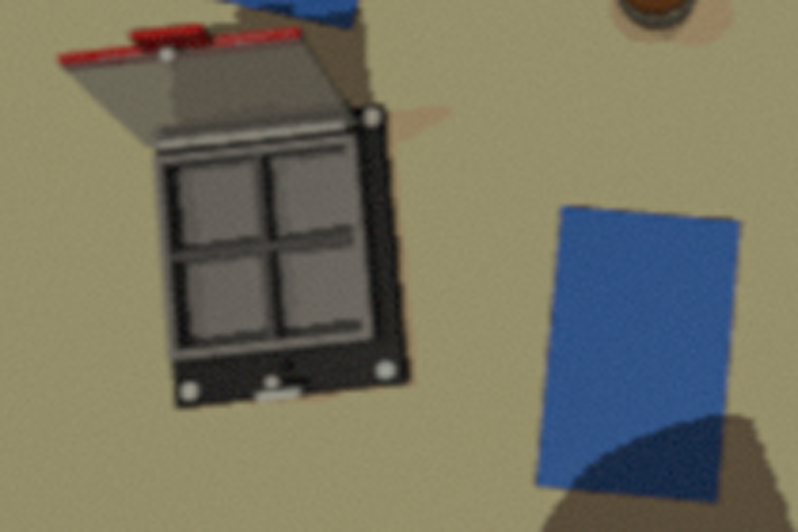

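View pics/c3.png

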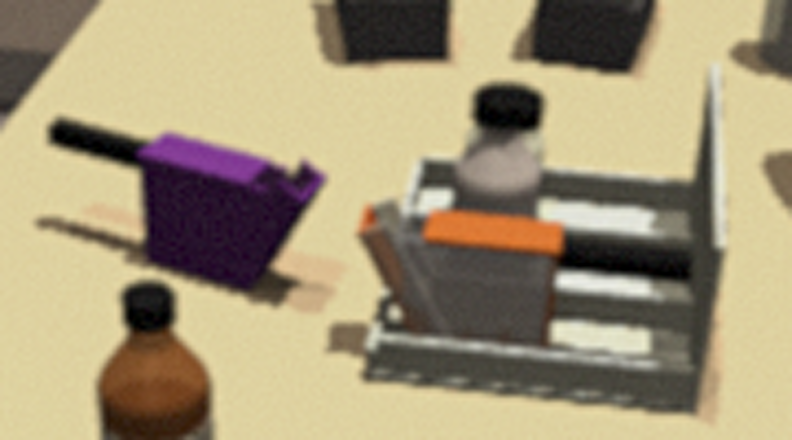

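View pics/c4.png

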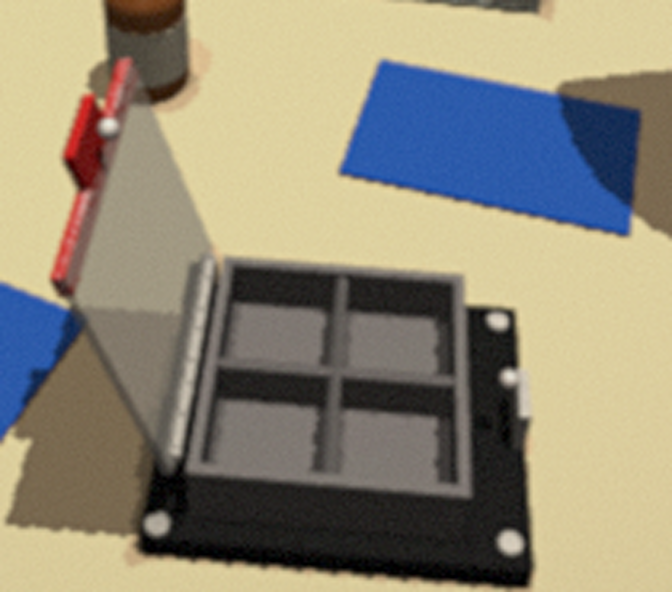

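Run:
```python
from h import *
t=load("top0");s=load("side0")
P=lambda u,v,z:np.round(plane(t,90+u/3.8,160+v/3.8,z),4)
print("rim",[P(*p,.06) for p in((177,358),(372,340),(355,137),(157,150))])
print("base",[P(*p,.02) for p in((176,407),(410,381),(385,105))])
Q=lambda u,v,z:np.round(plane(t,300+u/3,80+v/3,z),4)
print("roof",[Q(*p,.088) for p in((87,349),(130,347),(133,443),(89,444))])
print("handle end",Q(113,540,.08),"lip",Q(107,301,.086))
print("caddy +x wall top z.03? TL,TR",Q(42,323,.024),Q(310,313,.024),"panel top",Q(70,558,.118),Q(367,543,.118))
print("dividers z.03",Q(132,330,.03),Q(219,325,.03),Q(143,515,.03),Q(229,515,.03))
print("bottle cap .136",Q(213,383,.136),"jar .101",Q(291,381,.101))
S=lambda u,v,z:np.round(plane(s,160+u/3.2,190+v/3.2,z),4)
print("side rim",[S(*p,.06) for p in((188,473),(471,495),(463,277),(228,258))])
print("side base",[S(*p,.02) for p in((530,580),(143,550),(513,310))])
S2=lambda u,v,z:np.round(plane(s,170+u/4.4,100+v/4.4,z),4)
print("side roof near corners",S2(563,252,.088),S2(425,238,.088),S2(432,212,.088),S2(563,228,.088))
hsv=cv2.cvtColor(t["pixels"],cv2.COLOR_BGR2HSV)
# tab
print("tab tri", tri(t,(90+170/3.8,160+38/3.8),s,(160+87/3.2,190+140/3.2)))
print("coveredge ends",tri(t,(90+62/3.8,160+62/3.8),s,(160+62/3.2,190+285/3.2)),tri(t,(90+298/3.8,160+33/3.8),s,(160+125/3.2,190+65/3.2)))
print("amber",P(655,-20,.14))
```

```text
rim [array([0.4685, 0.3236, 0.06  ]), array([0.4813, 0.1905, 0.06  ]), array([0.6193, 0.2049, 0.06  ]), array([0.6103, 0.3421, 0.06  ])]
base [array([0.4316, 0.3367, 0.02  ]), array([0.4506, 0.1713, 0.02  ]), array([0.6454, 0.1925, 0.02  ])]
roof [array([ 0.6166, -0.1687,  0.088 ]), array([ 0.6183, -0.2045,  0.088 ]), array([ 0.5385, -0.2056,  0.088 ]), array([ 0.5376, -0.1693,  0.088 ])]
handle end [ 0.4583 -0.1892  0.08  ] lip [ 0.6572 -0.1863  0.086 ]
caddy +x wall top z.03? TL,TR [ 0.6449 -0.139   0.024 ] [ 0.6538 -0.3759  0.024 ] panel top [ 0.447  -0.1483  0.118 ] [ 0.4602 -0.3826  0.118 ]
dividers z.03 [ 0.6381 -0.2176  0.03  ] [ 0.6425 -0.294   0.03  ] [ 0.4759 -0.2242  0.03  ] [ 0.4763 -0.2986  0.03  ]
bottle cap .136 [ 0.586 -0.26   0.136] jar .101 [ 0.5894 -0.3324  0.101 ]
side rim [array([0.605 , 0.3463, 0.06  ]), array([0.4669, 0.3296, 0.06  ]), array([0.4826, 0.1934, 0.06  ]), array([0.6183, 0.208 , 0.06  ])]
side base [array([0.4322, 0.3445, 0.02  ]), array([0.6236, 0.3683, 0.02  ]), array([0.4496, 0.1777, 0.02  ])]
side roof near corners [ 0.5346 -0.1727  0.088 ] [ 0.6157 -0.1696  0.088 ] [ 0.6165 -0.2     0.088 ] [ 0.5373 -0.1996  0.088 ]
tab tri (array([0.66564051, 0.28215075, 0.21315583]), np.float64(8.445100701786447e-05))
coveredge ends (array([0.65380965, 0.35309628, 0.19655992]), np.float64(0.00029006494103799924)) (array([0.67079283, 0.21005596, 0.19860625]), np.float64(0.00016446613532234257))
amber [ 0.7131 -0.0023  0.14  ]
```

```bash
cat >> h.py <<'E'
def Rdown(yaw,lean=0,spin=0):
    """tool y horizontal at heading yaw+90; tool z: down leaned by 'lean' deg toward heading yaw"""
    a=np.radians(lean);h=np.radians(yaw)
    z=np.array([np.sin(a)*np.cos(h),np.sin(a)*np.sin(h),-np.cos(a)])
    y=np.array([-np.sin(h),np.cos(h),0]);x=np.cross(y,z)
    return R.from_matrix(np.c_[x,y,z])
def tcp_for_grasp(g,Rt,d=.019): return np.array(g)+Rt.as_matrix()[:,2]*d
def plan(p0,R0,p1,R1,n,jaw,mode="pre",show=True):
    rv=(R0.inv()*R1).as_rotvec()/n; rows=[];p=np.array(p0);Rc=R0
    for i in range(n):
        d=(np.array(p1)-p)/(n-i)
        Rn=Rc*R.from_rotvec(rv); ax=(Rc if mode=="pre" else Rn)
        rows.append([*np.degrees(rv).round(1),*(ax.inv().apply(d)*1000).round(0),jaw]);
        p=p+ax.apply(np.array(rows[-1][3:6])/1000);Rc=Rc*R.from_rotvec(np.radians(rows[-1][:3]))
    if show:
        print(",".join(",".join("%g"%(v+0) for v in r) for r in rows));print("end",p.round(4),np.degrees((Rc.inv()*R1).as_rotvec()).round(1))
    return rows
def now():
    from station import env
    s=env.sense();return s["eef_pos"],q2R(s["tool_rot"]),s
def log(s,f="fk.txt"):
    open(f,"a").write(" ".join(map(str,[*s["q"],*s["eef_pos"],*s["tool_rot"]]))+"\n")
E
python3 - <<'E'
from h import *
p,Rt,s=now();log(s)
R1=Rdown(.7)
print(Rt.as_matrix().round(2),R1.as_matrix().round(2))
T=[.502,-.188,.2]
r=plan(p,Rt,T,R1,16,45)
E
```

```text
[[ 0.94  0.35 -0.  ]
 [ 0.35 -0.94  0.  ]
 [-0.   -0.   -1.  ]] [[-1.   -0.01  0.  ]
 [-0.01  1.    0.  ]
 [-0.    0.   -1.  ]]
0,0,-10,25,-9,2,45,0,0,-10,26,-5,2,45,0,0,-10,27,0,2,45,0,0,-10,27,5,2,45,0,0,-10,25,9,2,45,0,0,-10,23,13,2,45,0,0,-10,21,17,2,45,0,0,-10,17,21,2,45,0,0,-10,13,23,2,45,0,0,-10,9,25,2,45,0,0,-10,5,27,2,45,0,0,-10,0,27,2,45,0,0,-10,-5,27,2,45,0,0,-10,-9,25,2,45,0,0,-10,-13,23,2,45,0,0,-10,-18,21,1,45
end [ 0.5021 -0.1882  0.2   ] [ 0.1 -0.  -0.1]
```

Candidates for the shaker are the orange one at top (336,205), standing in the caddy with its handle to the panel, and the purple look-alike at (355,140). Candidates for the mat are (258,252), nearest the base, and (168,128) farther off; the blue racks at (45,120) and (490,340) are not mats. I choose the orange shaker and the mat at (258,252). Crop c1 confirms the orange shaker is in the left caddy bay, with a white bottle and a jar in the other two.

Call:
drive_tool:
  deltas: [0, 0, -10, 25, -9, 2, 45, 0, 0, -10, 26, -5, 2, 45, 0, 0, -10, 27, 0, 2, 45, 0, 0, -10, 27, 5, 2, 45, 0, 0, -10, 25, 9, 2, 45, 0, 0, -10, 23, 13, 2, 45, 0, 0, -10, 21, 17, 2, 45, 0, 0, -10, 17, 21, 2, 45]
  grip_force: 100

```text
time_s: 1.1
eef_pos: [0.3387, -0.3276, 0.215]
tool_rot: [-0.0, 0.637, 0.771, 0.0]
contact_force: [-0.4, -0.0, -0.3]
grip_width: 0.525
```

Call:
drive_tool:
  deltas: [0, 0, -10, 13, 23, 2, 45, 0, 0, -10, 9, 25, 2, 45, 0, 0, -10, 5, 27, 2, 45, 0, 0, -10, 0, 27, 2, 45, 0, 0, -10, -5, 27, 2, 45, 0, 0, -10, -9, 25, 2, 45, 0, 0, -10, -13, 23, 2, 45, 0, 0, -10, -18, 21, 1, 45]

```text
time_s: 2.1
eef_pos: [0.5026, -0.1877, 0.1999]
tool_rot: [-0.0, -0.008, 1.0, 0.0]
contact_force: [0.6, -0.3, 0.8]
grip_width: 0.528
```

Run:
```python
from h import *
p,Rt,s=now();log(s)
print(s['time_s'],p,s['q'],s['grip_width'],s['contact_force'])
R1=Rdown(.7)
print(np.degrees((Rt.inv()*R1).as_rotvec()))
```

```text
2.1 [ 0.5026028  -0.18770972  0.19990097] [-3.57410143e-01  2.96163614e-01 -4.68483281e-03  1.27072534e+00
 -3.93012247e-05 -3.72862396e-01] 0.5282060080747486 [ 0.61389973 -0.3130747   0.78204942]
[ 0.01406155 -0.04232757  0.18534978]
```

Call:
drive_tool:
  deltas: [0, 0, 0, 0, 0, 35, 45, 0, 0, 0, 0, 0, 35, 45, 0, 0, 0, 0, 0, 30, 45, 0, 0, 0, 0, 0, 25, 45, 0, 0, 0, 0, 0, 17, 45, 0, 0, 0, 0, 0, 0, 45]

```text
time_s: 2.85
eef_pos: [0.5012, -0.188, 0.0571]
tool_rot: [-0.001, -0.005, 1.0, 0.0]
contact_force: [-0.0, -0.1, 0.2]
grip_width: 0.529
```

Run:
```python
from h import *
p,Rt,s=now();log(s)
print(s['time_s'],p,s['contact_force'])
d=snap("side","1");t=snap("top","1");crop(d,200,80,400,210,"s1.png");crop(t,290,150,440,290,"t1.png")
```

```text
2.85 [ 0.50119268 -0.18803952  0.05713099] [-0.03985489 -0.07476384  0.19784914]
```

View pics/s1.png

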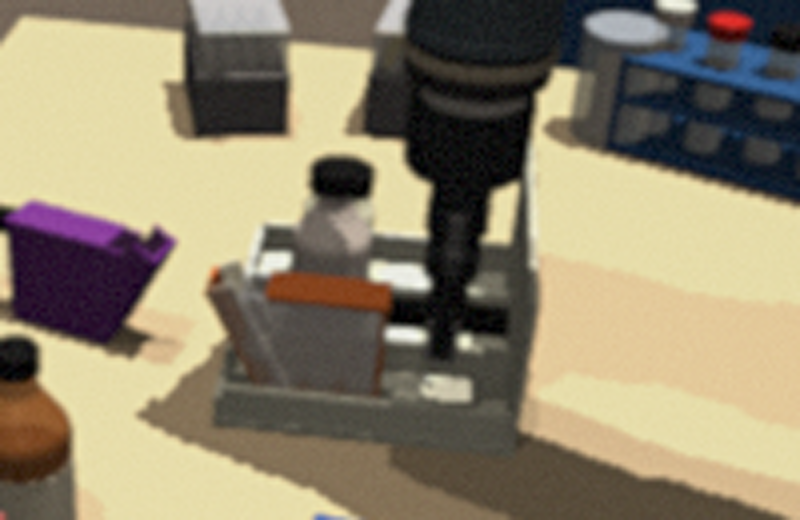

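View pics/t1.png

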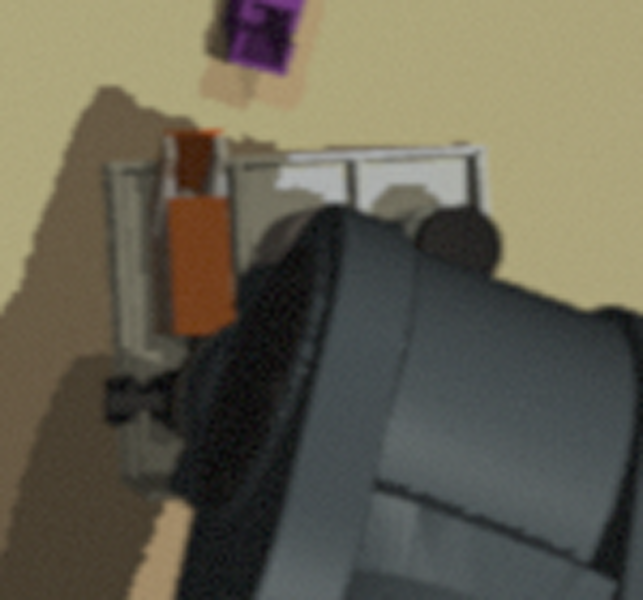

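Call:
drive_tool:
  deltas: [0, 0, 0, 0, 0, 0, 10, 0, 0, 0, 0, 0, 0, 10, 0, 0, 0, 0, 0, 0, 10, 0, 0, 0, 0, 0, 0, 10, 0, 0, 0, 0, 0, -15, 10, 0, 0, 0, 0, 0, -25, 10, 0, 0, 0, 0, 0, -30, 10, 0, 0, 0, 0, 0, -30, 10]

```text
time_s: 3.95
eef_pos: [0.502, -0.1884, 0.1602]
tool_rot: [0.0, -0.005, 1.0, -0.0]
contact_force: [0.9, -0.1, -2.5]
grip_width: 0.169
```

Run:
```python
from h import *
p,Rt,s=now();log(s)
print(s['time_s'],p,s['contact_force'],s['grip_width'])
d=snap("side","2");crop(d,200,80,400,210,"s2.png")
D=np.loadtxt("fk.txt")
r=np.hypot(D[:,6],D[:,7]);z=D[:,8];q=D[:,:6]
print(np.c_[q,r,z].round(4))
A=np.r_[np.c_[np.sin(q[:,1]),np.cos(q[:,1]-q[:,2]),np.ones(len(q)),np.zeros(len(q))],np.c_[np.cos(q[:,1]),-np.sin(q[:,1]-q[:,2]),np.zeros(len(q)),np.ones(len(q))]]
b=np.r_[r,z]
x,res,rk,sv=np.linalg.lstsq(A,b,rcond=None);print(x,A@x-b,sv)
```

```text
3.95 [ 0.50200295 -0.18837134  0.16016788] [ 0.88421062 -0.06754519 -2.47847616] 0.16912562361158645
[[-1.2120e+00  2.1330e-01 -3.5000e-02  1.3235e+00 -0.0000e+00  1.5709e+00
   4.9970e-01  2.3090e-01]
 [-3.5740e-01  2.9620e-01 -4.7000e-03  1.2707e+00 -0.0000e+00 -3.7290e-01
   5.3650e-01  1.9990e-01]
 [-3.5890e-01  3.8340e-01 -2.5740e-01  9.3280e-01 -0.0000e+00 -3.6860e-01
   5.3530e-01  5.7100e-02]
 [-3.5890e-01  3.0950e-01 -8.7800e-02  1.1733e+00 -1.0000e-04 -3.6870e-01
   5.3620e-01  1.6020e-01]]
[ 0.63557844  0.40138505 -0.02699496 -0.29075054] [-0.00308648  0.0053461  -0.00279069  0.00053107  0.00091295 -0.00168683
  0.00162552 -0.00085165] [2.89053274 2.75543545 0.21262209 0.08478089]
```

View pics/s2.png

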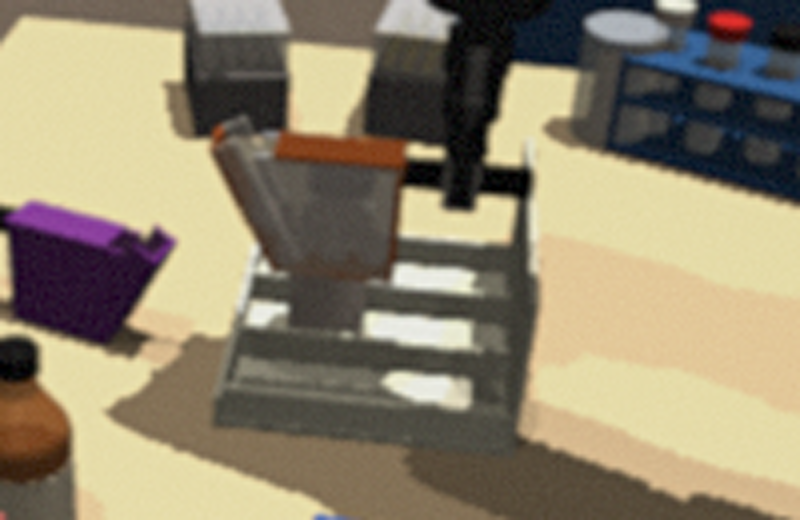

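Run:
```python
from h import *
p,Rt,s=now()
plan(p,Rt,[.443,.009,.16],Rdown(0),8,10)
plan([.443,.009,.16],Rdown(0),[.443,.009,.2],Rdown(0,25),4,10)
```

```text
0,0,0.1,7,25,0,10,0,0,0.1,7,25,0,10,0,0,0.1,8,25,1,10,0,0,0.1,7,25,0,10,0,0,0.1,8,25,1,10,0,0,0.1,8,24,0,10,0,0,0.1,7,25,1,10,0,0,0.1,8,24,0,10
end [0.4428 0.0089 0.1604] [-0.1  0.3 -0.2]
0,-6.2,0,0,0,-10,10,0,-6.2,0,-1,0,-10,10,0,-6.2,0,-2,0,-10,10,0,-6.2,0,-3,0,-9,10
end [0.4427 0.009  0.1997] [ 0.  -0.2  0. ]
```

Call:
drive_tool:
  deltas: [0, 0, 0.1, 7, 25, 0, 10, 0, 0, 0.1, 7, 25, 0, 10, 0, 0, 0.1, 8, 25, 1, 10, 0, 0, 0.1, 7, 25, 0, 10, 0, 0, 0.1, 8, 25, 1, 10, 0, 0, 0.1, 8, 24, 0, 10, 0, 0, 0.1, 7, 25, 0, 10, 0, 0, 0.1, 8, 24, 0, 10]

```text
time_s: 5.0
eef_pos: [0.4411, 0.0101, 0.1567]
tool_rot: [0.0, 0.002, 1.0, 0.0]
contact_force: [-0.1, -0.2, -3.1]
grip_width: 0.165
```

Run:
```python
from h import *
p,Rt,s=now();log(s);print(p,s["q"])
```

```text
[0.44108904 0.01014724 0.15672088] [ 2.29821447e-02  1.21935750e-01 -3.34913127e-01  1.11371793e+00
  2.62310910e-05  2.72758426e-02]
```

Call:
drive_tool:
  deltas: [0, -6, 0, 0, 0, -10, 10, 0, -6, 0, -1, 0, -10, 10, 0, -6, 0, -2, 0, -10, 10, 0, -6, 0, -3, 0, -9, 10]

```text
time_s: 5.5
eef_pos: [0.4412, 0.0094, 0.1969]
tool_rot: [0.21, 0.002, 0.978, -0.0]
contact_force: [-0.6, -0.5, -3.0]
grip_width: 0.163
```

Run:
```python
from h import *
p,Rt,s=now();log(s);print(p,s["q"],s["time_s"],Rt.as_matrix()[:,2])
D=np.loadtxt("fk.txt")
r=np.hypot(D[:,6],D[:,7]);z=D[:,8];q=D[:,:6];n=len(q);O=np.ones(n);Z=0*O
a=q[:,1];b=a-q[:,2];c=b+q[:,3]
from scipy.optimize import least_squares
# unknown: L1 vec (forward f1, up u1)@q2 ; L2 vec (f2,u2); tool L3 along pitch, z0, r0
def rot(f,u,t): return f*np.cos(t)+u*np.sin(t), -f*np.sin(t)+u*np.cos(t)
A=np.r_[np.c_[np.sin(a),np.cos(b),np.sin(b),np.cos(c),O,Z],np.c_[np.cos(a),-np.sin(b),np.cos(b),-np.sin(c),Z,O]]
y=np.r_[r,z]
for keep in ([0,1,3,4,5],[0,1,2,3,4,5],[0,1,3,5],[0,1,2,3,5]):
    x,_,_,sv=np.linalg.lstsq(A[:,keep],y,rcond=None);print(keep,x.round(4),np.abs(A[:,keep]@x-y).max().round(5),sv.round(3))
```

```text
[0.44116661 0.00938948 0.19685845] [ 0.03183476 -0.27394201 -0.69280282  0.72951416 -0.01475763  0.03285457] 5.5 [ 0.41018754 -0.00170195 -0.91199961]
[0, 1, 3, 4, 5] [0.5184 0.3948 0.4976 0.0162 0.315 ] 0.01003 [4.345 3.303 0.387 0.223 0.126]
[0, 1, 2, 3, 4, 5] [ 0.4861  0.393   0.0664  0.4555 -0.      0.2436] 2e-05 [4.851 3.482 0.474 0.231 0.215 0.112]
[0, 1, 3, 5] [0.5276 0.4097 0.5095 0.3239] 0.01088 [4.329 2.258 0.371 0.143]
[0, 1, 2, 3, 5] [0.4861 0.393  0.0664 0.4555 0.2436] 2e-05 [4.85  2.487 0.474 0.23  0.116]
```

```bash
cat >> h.py <<'E'
L1,LF,LU,L3,Z0=.4861,.393,.0664,.4555,.2436
LO=np.array([-2.98,-.74,-1.14,-2.1,-1.57,-3.14]);HI=np.array([2.98,1.72,1.35,2.04,1.44,3.14])
E
python3 - <<'E'
from h import *
def planar(r,z,pitch):
    wr=r-L3*np.cos(pitch);wz=z+L3*np.sin(pitch)
    out=[]
    dx,dz=wr,wz-Z0;D=np.hypot(dx,dz);l2=np.hypot(LF,LU)
    ca=(D*D-L1*L1-l2*l2)/(2*L1*l2)
    if abs(ca)>1: return None
    for sg in(1,-1):
        g=sg*np.arccos(ca) # angle of link2 relative to link1, clockwise from up
        base=np.arctan2(dx,dz); al=base-np.arctan2(l2*np.sin(g),L1+l2*np.cos(g))
        q2=al; # link2 dir angle from vertical = al+g = pi/2 + b - atan(LU/LF)
        b=al+g-np.pi/2+np.arctan2(LU,LF); q3=q2-b;q4=pitch-b
        q=np.array([q2,q3,q4]);
        out.append((q,np.minimum(q-LO[1:4],HI[1:4]-q).min()))
    return max(out,key=lambda o:o[1])
for gr in(.40,.43,.45,.47):
  for lean in(10,15,20,25,30,35,40,50,60):
    a=np.radians(lean);r=gr+.019*np.sin(a);z=.074-.019*np.cos(a)
    o=planar(r,z,np.pi/2-a);print(gr,lean,None if o is None else (o[0].round(2),round(o[1],2)))
print("pour")
for gr in(.45,.5,.55,.6):
  for back in(0,20,30,40,50,60,70):
    a=-np.radians(back);r=gr+.019*np.sin(a);z=.24-.019*np.cos(a)
    o=planar(r,z,np.pi/2-a);print(gr,back,None if o is None else (o[0].round(2),round(o[1],2)))
E
```

```text
0.4 10 (array([-0.01, -0.78,  0.63]), np.float64(0.36))
0.4 15 (array([-0.08, -0.87,  0.52]), np.float64(0.27))
0.4 20 (array([-0.14, -0.95,  0.41]), np.float64(0.19))
0.4 25 (array([-0.19, -1.04,  0.29]), np.float64(0.1))
0.4 30 (array([-0.24, -1.13,  0.16]), np.float64(0.01))
0.4 35 (array([-0.28, -1.22,  0.02]), np.float64(-0.08))
0.4 40 (array([-0.3 , -1.32, -0.15]), np.float64(-0.18))
0.4 50 (array([-0.19, -1.52, -0.64]), np.float64(-0.38))
0.4 60 None
0.43 10 (array([ 0.05, -0.72,  0.63]), np.float64(0.42))
0.43 15 (array([-0.01, -0.81,  0.51]), np.float64(0.33))
0.43 20 (array([-0.07, -0.9 ,  0.39]), np.float64(0.24))
0.43 25 (array([-0.12, -0.99,  0.27]), np.float64(0.15))
0.43 30 (array([-0.17, -1.08,  0.13]), np.float64(0.06))
0.43 35 (array([-0.2 , -1.17, -0.02]), np.float64(-0.03))
0.43 40 (array([-0.21, -1.27, -0.19]), np.float64(-0.13))
0.43 50 (array([-0.09, -1.47, -0.68]), np.float64(-0.33))
0.43 60 None
0.45 10 (array([ 0.09, -0.67,  0.63]), np.float64(0.47))
0.45 15 (array([ 0.03, -0.77,  0.51]), np.float64(0.37))
0.45 20 (array([-0.03, -0.86,  0.39]), np.float64(0.
[... 1178 characters left out ...]
, 2.61]), np.float64(-0.57))
0.5 0 (array([ 0.21, -0.06,  1.3 ]), np.float64(0.74))
0.5 20 (array([0.54, 0.35, 1.73]), np.float64(0.31))
0.5 30 (array([0.72, 0.57, 1.95]), np.float64(0.09))
0.5 40 (array([0.91, 0.82, 2.18]), np.float64(-0.14))
0.5 50 (array([1.15, 1.18, 2.47]), np.float64(-0.43))
0.5 60 None
0.5 70 None
0.55 0 (array([0.32, 0.08, 1.33]), np.float64(0.71))
0.55 20 (array([0.67, 0.57, 1.82]), np.float64(0.22))
0.55 30 (array([0.88, 0.88, 2.09]), np.float64(-0.05))
0.55 40 None
0.55 50 None
0.55 60 None
0.55 70 None
0.6 0 (array([0.43, 0.24, 1.38]), np.float64(0.66))
0.6 20 (array([0.83, 0.86, 1.95]), np.float64(0.09))
0.6 30 None
0.6 40 None
0.6 50 None
0.6 60 None
0.6 70 None
```

Run:
```python
from h import *
p,Rt,s=now()
plan(p,Rt,[.45,.03,.19],Rdown(0),4,10)
plan([.45,.03,.19],Rdown(0),[.475,.087,.16],Rdown(-90),9,10)
```

```text
0,6.1,-0.1,-1,5,2,10,0,6.1,-0.1,-2,5,2,10,0,6.1,-0.1,-2,5,3,10,0,6.1,-0.1,-2,6,2,10
end [0.4502 0.0304 0.1898] [-0.1 -0.2  0.1]
0,0,10,-3,6,3,10,0,0,10,-2,7,3,10,0,0,10,0,7,3,10,0,0,10,1,7,3,10,0,0,10,2,7,4,10,0,0,10,3,6,3,10,0,0,10,4,5,4,10,0,0,10,5,5,3,10,0,0,10,6,4,4,10
end [0.4751 0.0875 0.16  ] [0. 0. 0.]
```

Call:
drive_tool:
  deltas: [0, 6.1, -0.1, -1, 5, 2, 10, 0, 6.1, -0.1, -2, 5, 2, 10, 0, 6.1, -0.1, -2, 5, 3, 10, 0, 6.1, -0.1, -2, 6, 2, 10]

```text
time_s: 6.0
eef_pos: [0.4505, 0.0305, 0.1897]
tool_rot: [-0.005, -0.001, 1.0, -0.001]
contact_force: [0.7, -0.4, -3.6]
grip_width: 0.163
```

Call:
drive_tool:
  deltas: [0, 0, 10, -3, 6, 3, 10, 0, 0, 10, -2, 7, 3, 10, 0, 0, 10, 0, 7, 3, 10, 0, 0, 10, 1, 7, 3, 10, 0, 0, 10, 2, 7, 4, 10, 0, 0, 10, 3, 6, 3, 10, 0, 0, 10, 4, 5, 4, 10, 0, 0, 10, 5, 5, 3, 10, 0, 0, 10, 6, 4, 4, 10]

```text
time_s: 7.12
eef_pos: [0.4752, 0.0881, 0.1591]
tool_rot: [-0.002, 0.708, 0.706, -0.003]
contact_force: [-0.8, -0.2, -2.7]
grip_width: 0.167
```

Run:
```python
from h import *
p,Rt,s=now();log(s);print(p,s["q"],s["time_s"],s["grip_width"])
plan(p,Rt,[.475,.087,.07],Rdown(-90),4,10)
d=snap("side","3");crop(d,170,130,400,300,"s3.png")
```

```text
[0.47520706 0.08809644 0.15910975] [ 1.83282823e-01  2.10781279e-01 -2.21218354e-01  1.14554894e+00
  3.29997196e-05  1.75728235e+00] 7.125 0.16737669591678797
-0.1,0,0,0,0,22,10,-0.1,0,0,0,0,22,10,-0.1,0,0,0,0,23,10,-0.1,0,0,-1,0,22,10
end [0.4748 0.087  0.0701] [ 0.   0.1 -0.2]
```

View pics/s3.png

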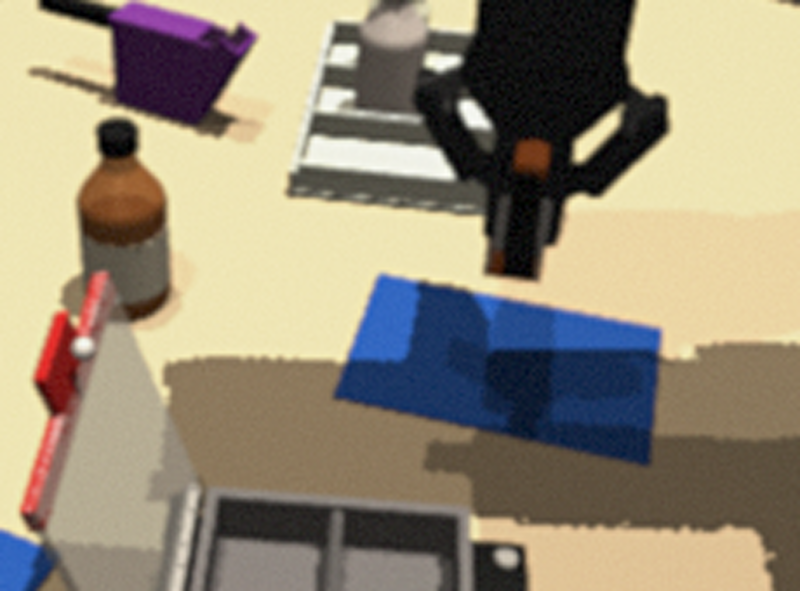

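Call:
drive_tool:
  deltas: [0, 0, 0, 0, 0, 25, 10, 0, 0, 0, 0, 0, 25, 10, 0, 0, 0, 0, 0, 25, 10, 0, 0, 0, 0, 0, 15, 10, 0, 0, 0, 0, 0, 8, 10, 0, 0, 0, 0, 0, 4, 10, 0, 0, 0, 0, 0, 2, 10]

```text
time_s: 8.05
eef_pos: [0.4754, 0.0889, 0.0565]
tool_rot: [-0.002, 0.706, 0.708, -0.001]
contact_force: [-12.2, 12.2, 38.8]
grip_width: 0.162
```

Run:
```python
from h import *
p,Rt,s=now();log(s);print(p,s["q"],s["time_s"],s["contact_force"])
d=snap("side","4");crop(d,170,130,400,300,"s4.png")
```

```text
[0.47541754 0.08887457 0.05654574] [ 0.18347118  0.29062712 -0.3942559   0.89028568  0.00204704  1.75082814] 8.05 [-12.24543135  12.19334007  38.75240996]
```

View pics/s4.png

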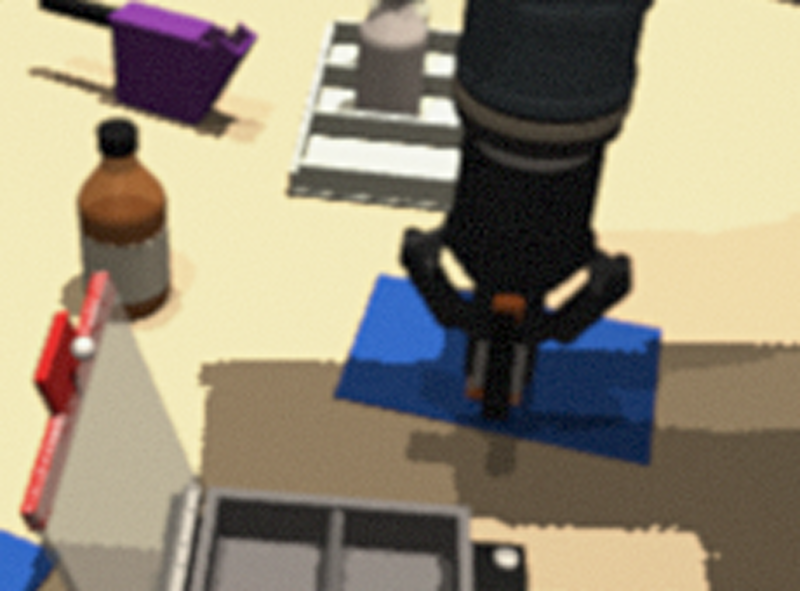

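Call:
drive_tool:
  deltas: [0, 0, 0, 0, 0, -2, 10, 0, 0, 0, 0, 0, 0, 20, 0, 0, 0, 0, 0, 0, 35, 0, 0, 0, 0, 0, 0, 45, 0, 0, 0, 0, 0, -15, 45, 0, 0, 0, 0, 0, -30, 45, 0, 0, 0, 0, 0, -40, 45, 0, 0, 0, 0, 0, -40, 45]

```text
time_s: 9.1
eef_pos: [0.4752, 0.0878, 0.184]
tool_rot: [-0.002, 0.706, 0.708, -0.003]
contact_force: [0.7, -0.2, 0.7]
grip_width: 0.532
```

Run:
```python
from h import *
p,Rt,s=now();log(s);print(p,s["q"],s["time_s"],s["contact_force"])
d=snap("side","5");crop(d,170,130,400,300,"s5.png")
d=snap("top","5");crop(d,150,100,350,300,"t5.png")
```

```text
[0.47518373 0.08783451 0.18402864] [ 1.82875855e-01  1.98524305e-01 -1.72313371e-01  1.20647063e+00
 -1.46456351e-04  1.75110160e+00] 9.1 [ 0.70115471 -0.1731836   0.70829659]
```

View pics/s5.png

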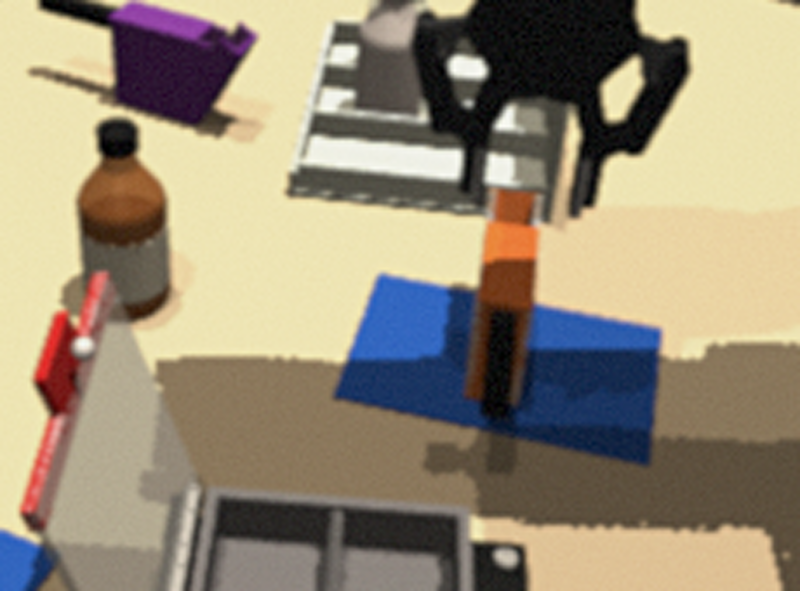

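View pics/t5.png

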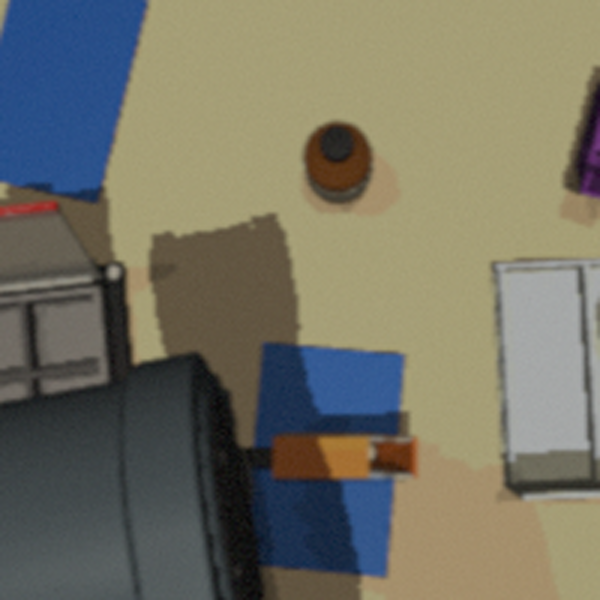

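Run:
```python
from h import *
t=load("top5");s5=load("side5")
Q=lambda u,v,z:plane(t,150+u/3,100+v/3,z)
c=[Q(*p,.086) for p in((272,436),(369,437),(370,478),(272,478))];print(np.round(c,4),np.mean(c,0))
print("lip",Q(417,457,.084),"handle",Q(256,458,.078))
S=lambda u,v,z:plane(s5,170+u/3.478,130+v/3.478,z)
print("side handle end top",S(500,385,.082),"roof corners",S(484,260,.086),S(537,263,.086),S(540,225,.086),S(489,222,.086))
p,Rt,s=now()
H=-90
g=np.array([p[0],.094,.075])
Rl=Rdown(H,50)
pre=tcp_for_grasp(g,Rl,.019-.075)
print("pre",pre)
plan(p,Rt,[.4755,.15,.22],Rdown(H,30),5,45)
plan([.4755,.15,.22],Rdown(H,30),pre,Rl,3,45)
```

```text
[[ 0.4937  0.0525  0.086 ]
 [ 0.4932 -0.0283  0.086 ]
 [ 0.4595 -0.0291  0.086 ]
 [ 0.4591  0.0523  0.086 ]] [0.47638048 0.01183229 0.086     ]
lip [ 0.47683702 -0.06818874  0.084     ] handle [0.47494082 0.06640281 0.078     ]
side handle end top [0.47364827 0.11835824 0.082     ] roof corners [0.49125392 0.01295589 0.086     ] [0.45851412 0.00865545 0.086     ] [ 0.45841695 -0.03123536  0.086     ] [ 0.49111067 -0.02711667  0.086     ]
pre [0.47731192 0.13689849 0.11099611]
0,-6,0,12,0,-7,45,0,-6,0,12,0,-8,45,0,-6,0,11,-1,-9,45,0,-6,0,10,0,-10,45,0,-6,0,8,-1,-11,45
end [0.4752 0.15   0.22  ] [0.  0.  0.1]
0,-6.7,0,14,1,34,45,0,-6.7,0,18,0,32,45,0,-6.7,0,22,1,29,45
end [0.4775 0.1365 0.111 ] [ 0.   0.1 -0. ]
```

Call:
drive_tool:
  deltas: [0, -6, 0, 12, 0, -7, 45, 0, -6, 0, 12, 0, -8, 45, 0, -6, 0, 11, 0, -9, 45, 0, -6, 0, 10, 0, -10, 45, 0, -6, 0, 8, 0, -11, 45]

```text
time_s: 9.82
eef_pos: [0.4754, 0.1503, 0.2159]
tool_rot: [0.183, 0.681, 0.684, -0.186]
contact_force: [0.9, -0.6, 0.0]
grip_width: 0.53
```

Run:
```python
from h import *
p,Rt,s=now();log(s);print(p,s["q"],s["time_s"],s["contact_force"])
# fit j5 location: tool z = ; j4 plane
D=np.loadtxt("fk.txt")[-1];q=D[:6]
a=q[1];b=a-q[2];c=b+q[3]
j4=np.array([L1*np.sin(a)+LF*np.cos(b)+LU*np.sin(b),0,Z0+L1*np.cos(a)-LF*np.sin(b)+LU*np.cos(b)])
j4=R.from_euler("z",q[0]).apply(j4)
fwd=R.from_euler("z",q[0]).apply([np.cos(c),0,-np.sin(c)])
z=Rt.as_matrix()[:,2];v=p-j4
print("d,t",np.linalg.lstsq(np.c_[fwd,z],v,rcond=None))
Rl=Rdown(-90,50);g=[.475,.093,.075];pre=tcp_for_grasp(g,Rl,.019-.075)
plan(p,Rt,pre,Rl,3,45)
```

```text
[0.47542069 0.15027719 0.21591183] [ 0.57571469  0.46140249  0.15039901  1.57040111 -0.43424978  2.21086013] 9.825 [ 0.86892232 -0.64181799  0.00898717]
d,t (array([0.13999408, 0.3156    ]), array([2.41536506e-10]), np.int32(2), array([1.38100903, 0.30465401]))
0,-6.6,0.1,13,0,33,45,0,-6.6,0.1,17,0,31,45,0,-6.6,0.1,21,0,28,45
end [0.4749 0.1359 0.1111] [-0.1  0.1  0.1]
```

```bash
cat >> h.py <<'E'
def ik(p,Rt):
    M=Rt.as_matrix();z=M[:,2];W=np.array(p)-.3156*z
    q1=np.arctan2(W[1],W[0]);e=np.array([np.cos(q1),np.sin(q1),0]);n=np.array([-np.sin(q1),np.cos(q1),0])
    q5=np.arcsin(z@n);  # sign convention checked separately
    zi=np.array([z@e,z[2]]);f=zi/np.linalg.norm(zi);c=np.arctan2(-f[1],f[0])
    wr=W@e-.14*f[0];wz=W[2]-.14*f[1]
    dx,dz=wr,wz-Z0;D=np.hypot(dx,dz);l2=np.hypot(LF,LU);ca=(D*D-L1*L1-l2*l2)/(2*L1*l2)
    if abs(ca)>1: return None
    g=np.arccos(ca);al=np.arctan2(dx,dz)-np.arctan2(l2*np.sin(g),L1+l2*np.cos(g))
    b=al+g-np.pi/2+np.arctan2(LU,LF);q3=al-b;q4=c-b
    # roll: frame with q6=0: y0 = left-ish normal rotated by q5
    y0=n-(n@z)*z;y0/=np.linalg.norm(y0);x0=np.cross(y0,z)
    q6=np.arctan2(-(M[:,1]@x0),M[:,1]@y0)
    return np.array([q1,al,q3,q4,q5,q6])
def marg(q): return np.minimum(q-LO,HI-q).round(2)
E
python3 - <<'E'
from h import *
p,Rt,s=now();print(ik(p,Rt),s["q"])
p2=np.array([.4,-.1,.2]);
g=[.475,.093,.075]
for lean in(40,50,55):
    Rl=Rdown(-90,lean);q=ik(tcp_for_grasp(g,Rl),Rl);print(lean,q.round(2))
tc=np.array([.544,.267]);yaw=7
for lean in (50,55):
 for H in (-83,-95,-70):
  for ch,(cx,cy) in enumerate([(-33,33),(-33,-33),(33,33),(33,-33)]):
   o=tc+R.from_euler("z",yaw,degrees=True).apply([cx/1e3,cy/1e3,0])[:2]
   for tilt in(50,70,90,100):
    Rs=R.from_euler("z",H,degrees=True)*R.from_euler("y",tilt,degrees=True)
    lip=np.array([*o,.085]); gr=lip-Rs.apply([.159,0,.010])
    Rl=Rdown(H,lean-tilt);q=ik(tcp_for_grasp(gr,Rl),Rl)
    if tilt>=70 : print(lean,H,ch,tilt,None if q is None else (q.round(2),np.minimum(q-LO,HI-q).min().round(2)))
E
```

```text
[ 0.57571469  0.46143781  0.15045595  1.57042273 -0.43424978  2.21086013] [ 0.57571469  0.46140249  0.15039901  1.57040111 -0.43424978  2.21086013]
40 [ 0.54  0.6  -0.14  1.24 -0.58  2.23]
50 [ 0.59  0.72 -0.05  1.39 -0.69  2.38]
55 [ 0.62  0.79  0.01  1.47 -0.73  2.46]
50 -83 0 70 (array([0.47, 0.34, 0.04, 1.15, 0.33, 1.94]), np.float64(0.89))
50 -83 0 90 (array([ 0.22,  0.3 , -0.11,  1.08,  0.69,  1.69]), np.float64(0.75))
50 -83 0 100 (array([ 0.1 ,  0.35, -0.14,  1.11,  0.87,  1.53]), np.float64(0.57))
50 -83 1 70 (array([ 0.36,  0.31, -0.  ,  1.18,  0.34,  1.82]), np.float64(0.86))
50 -83 1 90 (array([ 0.09,  0.33, -0.08,  1.19,  0.7 ,  1.53]), np.float64(0.74))
50 -83 1 100 (array([-0.02,  0.4 , -0.07,  1.27,  0.86,  1.35]), np.float64(0.58))
50 -83 2 70 (array([0.43, 0.48, 0.24, 1.23, 0.33, 1.9 ]), np.float64(0.81))
50 -83 2 90 (array([0.21, 0.44, 0.09, 1.15, 0.7 , 1.68]), np.float64(0.74))
50 -83 2 100 (array([0.1 , 0.48, 0.05, 1.17, 0.87, 1.54]), np.float64(0.57))
50 -83 3 70 (array([0.33, 0.45, 0.2 , 1.25, 0.34, 1.79]), np.float64(0.79))
50 -83 3 90 (array([0.1 , 0.46, 0.12
[... 4131 characters left out ...]
loat64(0.64))
55 -70 1 70 (array([0.4 , 0.35, 0.07, 1.28, 0.26, 1.62]), np.float64(0.76))
55 -70 1 90 (array([0.14, 0.43, 0.11, 1.4 , 0.6 , 1.32]), np.float64(0.64))
55 -70 1 100 (array([0.03, 0.53, 0.16, 1.51, 0.74, 1.13]), np.float64(0.53))
55 -70 2 70 (array([0.47, 0.53, 0.34, 1.35, 0.26, 1.69]), np.float64(0.69))
55 -70 2 90 (array([0.24, 0.56, 0.32, 1.41, 0.61, 1.44]), np.float64(0.63))
55 -70 2 100 (array([0.14, 0.64, 0.36, 1.5 , 0.76, 1.28]), np.float64(0.54))
55 -70 3 70 (array([0.37, 0.49, 0.28, 1.36, 0.26, 1.59]), np.float64(0.68))
55 -70 3 90 (array([0.14, 0.57, 0.34, 1.48, 0.6 , 1.31]), np.float64(0.56))
55 -70 3 100 (array([0.04, 0.67, 0.41, 1.61, 0.74, 1.14]), np.float64(0.43))
```

Call:
drive_tool:
  deltas: [0, -6.6, 0.1, 13, 0, 33, 45, 0, -6.6, 0.1, 17, 0, 31, 45, 0, -6.6, 0.1, 21, 0, 28, 45]

```text
time_s: 10.2
eef_pos: [0.4749, 0.1358, 0.1097]
tool_rot: [0.298, 0.641, 0.641, -0.3]
contact_force: [0.1, 0.6, 0.1]
grip_width: 0.522
```

Run:
```python
from h import *
p,Rt,s=now();log(s);print(p,s["q"],s["time_s"],s["contact_force"])
Rl=Rdown(-90,50);g=[.475,.093,.074]
plan(p,Rt,tcp_for_grasp(g,Rl),Rl,4,45)
d=snap("side","6");crop(d,170,130,400,300,"s6.png")
```

```text
[0.47494857 0.135782   0.10973559] [ 0.67116606  0.75251306  0.13404268  1.5925978  -0.64223358  2.4613277 ] 10.2 [0.09128666 0.58905865 0.0625959 ]
0,0,0,0,0,19,45,0,0,0,0,0,19,45,0,0,0,0,0,18,45,0,0,0,0,0,19,45
end [0.4748 0.0783 0.0616] [-0.1  0.   0.1]
```

View pics/s6.png

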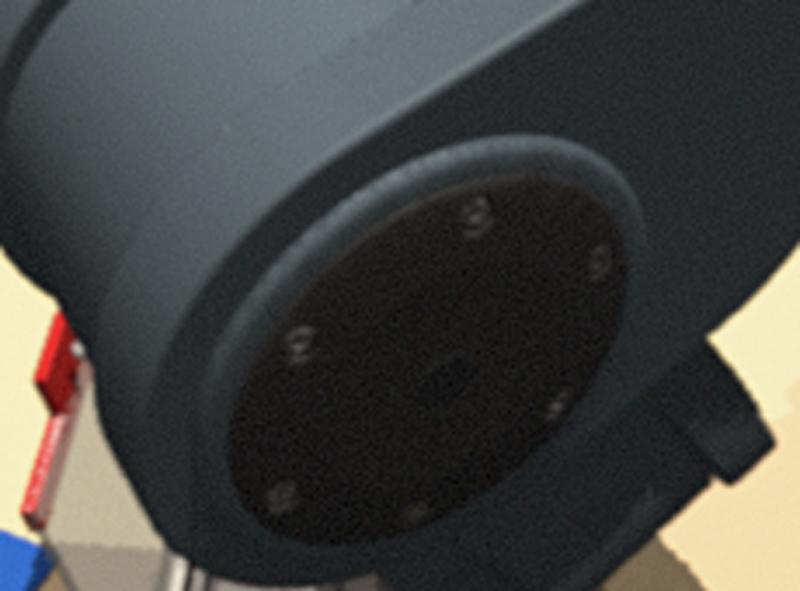

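Call:
drive_tool:
  deltas: [0, 0, 0, 0, 0, 19, 45, 0, 0, 0, 0, 0, 19, 45, 0, 0, 0, 0, 0, 18, 45, 0, 0, 0, 0, 0, 19, 45, 0, 0, 0, 0, 0, 0, 45]

```text
time_s: 10.88
eef_pos: [0.4743, 0.0776, 0.0626]
tool_rot: [0.296, 0.642, 0.641, -0.299]
contact_force: [0.2, 0.4, -0.2]
grip_width: 0.526
```

Run:
```python
from h import *
p,Rt,s=now();log(s);print(p,s["q"],s["time_s"],s["contact_force"])
d=snap("top","7");crop(d,150,150,350,300,"t7.png")
```

```text
[0.474308  0.0775946 0.0625647] [ 0.5902143   0.72252434 -0.04607844  1.3889916  -0.68431313  2.37623752] 10.875 [ 0.15693903  0.36105973 -0.2242225 ]
```

View pics/t7.png

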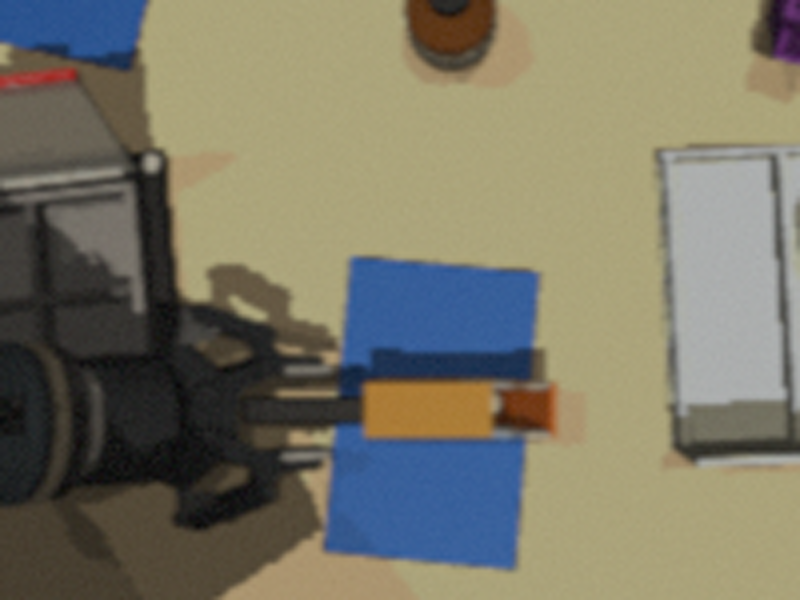

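```bash
cat >> h.py <<'E'
TC=np.array([.544,.267]);CY=7.0
def Ts():
    d=pickle.load(open("ts.pkl","rb"));return d  # tool->shaker (R, p of shaker origin in tool)
def lipworld(u,v,z):  # cassette-local mm -> world m
    c,s=np.cos(np.radians(CY)),np.sin(np.radians(CY));return np.array([TC[0]+(c*u-s*v)/1e3,TC[1]+(s*u+c*v)/1e3,z/1e3])
LIP=np.array([.074,0,.080])
def pose(lip,H,tilt):
    Rts,pts=Ts();Rs=R.from_euler("z",H,degrees=True)*R.from_euler("y",tilt,degrees=True)
    o=lip-Rs.apply(LIP);Rt=Rs*Rts.inv();return o-Rt.apply(pts),Rt
def cur():
    p,Rt,s=now();Rts,pts=Ts();Rs=Rt*Rts;o=p+Rt.apply(pts);lip=o+Rs.apply(LIP)
    x=Rs.as_matrix()[:,0];H=np.degrees(np.arctan2(x[1],x[0]));m=(R.from_euler("z",-H,degrees=True)*Rs).as_rotvec()
    if abs(np.degrees(m[1]))>89.0:pass
    z=Rs.as_matrix()[:,2];tilt=np.degrees(np.arctan2(-x[2],np.hypot(x[0],x[1])))
    return lip,H,tilt,s
def path(ways,jaw=10,p=None,Rt=None):
    """ways: list of (lip world,H,tilt,nrows)"""
    lip,H,t,s=cur(); Rts,pts=Ts()
    P,Rc,_=now()
    for (l1,H1,t1,n) in ways:
        rows=[]
        for i in range(1,n+1):
            f=i/n;pp,RR=pose(lip+(l1-lip)*f,H+(H1-H)*f,t+(t1-t)*f)
            rv=np.degrees((Rc.inv()*RR).as_rotvec()).round(1);sh=(Rc.inv().apply(pp-P)*1000).round(0)
            rows+= [*rv,*sh,jaw];P=P+Rc.apply(sh/1000);Rc=Rc*R.from_rotvec(np.radians(rv))
            q=ik(P,Rc)
        print(n,",".join("%g"%(v+0) for v in rows));print("  end q",q.round(2),"marg",marg(q).min())
        lip,H,t=np.array(l1),H1,t1
E
python3 - <<'E'
from h import *
p,Rt,s=now()
Rs=R.from_euler("z",-90,degrees=True);o=np.array([.4755,.008,.004])
pickle.dump((Rt.inv()*Rs,Rt.inv().apply(o-p)),open("ts.pkl","wb"))
l,H,t,_=cur();print(l,H,t)
path([(l+[0,0,.1],-90,0,5),(l+[0.03,.1,.12],-88,20,5),(lipworld(-33,50,150),-83,45,6),(lipworld(-33,50,85),-83,58,4)])
E
```

```text
[ 0.4755 -0.066   0.084 ] -89.99999999999999 -1.3704793678859597e-15
5 0,0,0,-15,0,-13,10,0,0,0,-16,0,-13,10,0,0,0,-15,0,-13,10,0,0,0,-15,0,-13,10,0,0,0,-15,0,-13,10
  end q [ 0.59  0.62  0.06  1.59 -0.68  2.38] marg 0.45
5 -0.3,4,-0.3,2,5,-25,10,-0.3,4,-0.3,4,5,-24,10,-0.2,4,-0.3,6,5,-24,10,-0.3,4,-0.4,6,5,-23,10,-0.2,4,-0.3,7,6,-21,10
  end q [ 0.59  0.52  0.29  1.64 -0.43  2.19] marg 0.4
6 -0.4,4.2,-0.8,38,-1,-23,10,-0.3,4.1,-0.7,38,0,-20,10,-0.3,4.2,-0.8,39,1,-16,10,-0.2,4.1,-0.9,40,2,-13,10,-0.2,4.2,-0.8,39,2,-10,10,-0.1,4.2,-0.8,40,4,-6,10
  end q [ 0.75  0.61  0.57  1.58 -0.07  2.2 ] marg 0.46
4 0,3.2,-0.1,-4,0,11,10,0,3.3,0,-6,0,10,10,0,3.2,0,-6,0,10,10,0,3.3,0,-7,0,10,10
  end q [0.63 0.45 0.2  1.25 0.13 2.08] marg 0.79
```

Call:
drive_tool:
  deltas: [0, 0, 0, 0, 0, 0, 10, 0, 0, 0, 0, 0, 0, 10, 0, 0, 0, 0, 0, 0, 10, 0, 0, 0, 0, 0, 0, 10, 0, 0, 0, -15, 0, -13, 10, 0, 0, 0, -16, 0, -13, 10, 0, 0, 0, -15, 0, -13, 10, 0, 0, 0, -15, 0, -13, 10, 0, 0, 0, -15, 0, -13, 10]
  grip_force: 120

```text
time_s: 12.05
eef_pos: [0.4748, 0.0795, 0.1625]
tool_rot: [0.297, 0.641, 0.641, -0.299]
contact_force: [0.2, 0.7, -3.6]
grip_width: 0.166
```

Run:
```python
from h import *
p,Rt,s=now();log(s);print(p,s["q"],s["time_s"],s["contact_force"],s["grip_width"])
print(cur()[:3])
d=snap("top","8");crop(d,150,150,350,300,"t8.png")
d=snap("side","8");crop(d,150,130,420,330,"s8.png")
```

```text
[0.47484595 0.07952765 0.16253605] [ 0.59300186  0.62491383  0.05745007  1.59122557 -0.68396846  2.37806468] 12.05 [ 0.16251303  0.6833866  -3.56129902] 0.16564463727706077
(array([ 0.47585643, -0.06473402,  0.18371627]), np.float64(-89.94419963125725), np.float64(-0.03519416399295243))
```

View pics/t8.png

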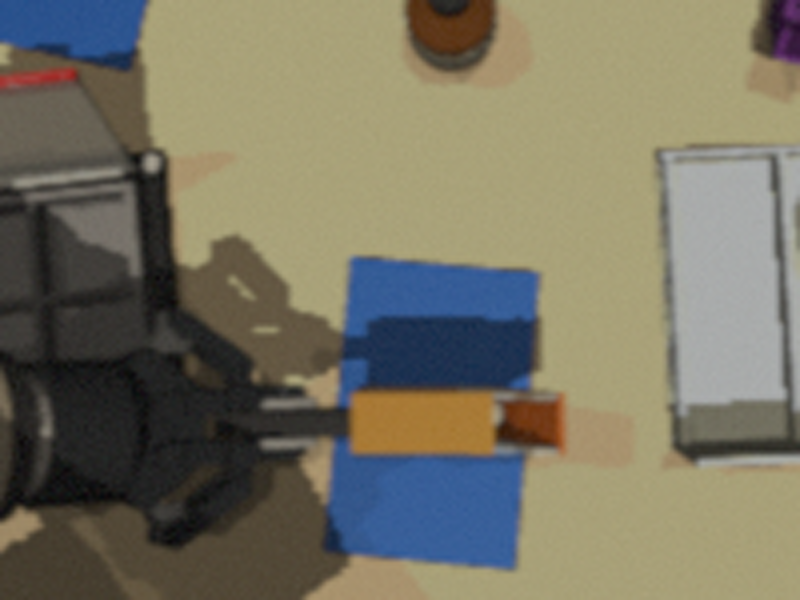

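View pics/s8.png

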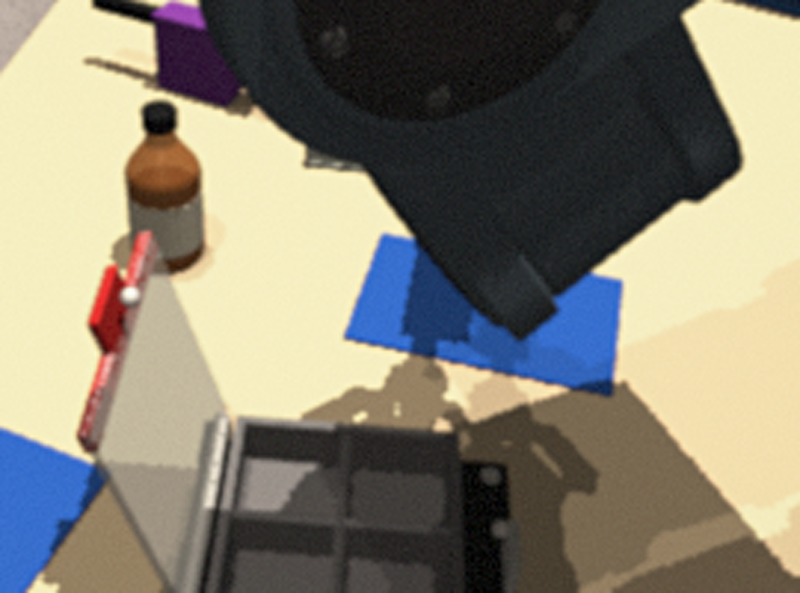

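Run:
```python
from h import *
l,H,t,_=cur()
d=load("top8");print("lip meas",plane(d,150+563/4,150+425/4,.184),l)
path([(l+[0.03,.1,.02],-88,20,5),(lipworld(-33,50,150),-83,45,5),(lipworld(-33,50,90),-83,57,4)])
```

```text
lip meas [ 0.47451693 -0.06689443  0.184     ] [ 0.47648303 -0.06446041  0.18430287]
5 -0.2,4,-0.4,3,5,-25,10,-0.3,4,-0.2,4,5,-25,10,-0.2,4,-0.4,5,5,-23,10,-0.3,4,-0.3,6,6,-23,10,-0.2,4,-0.3,8,5,-22,10
  end q [ 0.59  0.52  0.29  1.64 -0.43  2.2 ] marg 0.4
5 -0.4,5,-0.9,44,-1,-27,10,-0.4,5,-1,46,0,-22,10,-0.3,5,-1,47,2,-18,10,-0.2,4.9,-1,47,2,-13,10,-0.2,5,-1,48,4,-8,10
  end q [ 0.75  0.61  0.57  1.58 -0.07  2.2 ] marg 0.46
4 0,3,0,-4,0,10,10,0,3,0,-5,0,9,10,0,3,0,-6,0,9,10,0,3,0,-6,0,10,10
  end q [0.64 0.46 0.22 1.28 0.11 2.09] marg 0.76
```

Call:
drive_tool:
  deltas: [-0.2, 4, -0.4, 3, 5, -25, 10, -0.3, 4, -0.2, 4, 5, -25, 10, -0.2, 4, -0.4, 5, 5, -23, 10, -0.3, 4, -0.3, 6, 6, -23, 10, -0.2, 4, -0.3, 8, 5, -22, 10, -0.4, 5, -0.9, 44, -1, -27, 10, -0.4, 5, -1, 46, 0, -22, 10, -0.3, 5, -1, 47, 2, -18, 10, -0.2, 4.9, -1, 47, 2, -13, 10, -0.2, 5, -1, 48, 4, -8, 10]

```text
time_s: 13.4
eef_pos: [0.4896, 0.4303, 0.2344]
tool_rot: [0.029, 0.661, 0.749, -0.03]
contact_force: [0.2, -0.4, -3.1]
grip_width: 0.167
```

Run:
```python
from h import *
print(cur())
d=snap("side","9");cv2.imwrite("pics/s9.png",d["pixels"])
d=snap("top","9");cv2.imwrite("pics/t9.png",d["pixels"])
path([(lipworld(-33,50,90),-83,57,4)])
```

```text
(array([0.50456422, 0.31430844, 0.14730772]), np.float64(-83.1037866111866), np.float64(45.00526731711198), {'time_s': 13.4, 'q': array([ 0.7518183 ,  0.615942  ,  0.57008404,  1.57979263, -0.06365985,
        2.19994637]), 'joint_vel': array([ 0.18191214,  0.18253871,  0.37617795, -0.22146484,  0.56016621,
        0.00333921]), 'effort': array([-1.54024366e+00, -1.07430804e+02,  4.67031741e+01,  2.54382625e+00,
       -1.88709050e+00, -1.83697288e-03]), 'eef_pos': array([0.48957982, 0.43026992, 0.2344252 ]), 'tool_rot': array([ 0.02907172,  0.66119623,  0.74903685, -0.03030136]), 'contact_force': array([ 0.23391121, -0.35631833, -3.09311638]), 'ft_torque': array([ 0.19234365, -0.02769291, -0.02608764]), 'grip_width': 0.1668542071474931})
4 -0.1,3,0.2,-5,0,9,10,-0.1,3,-0.1,-5,0,8,10,0,3,0,-7,0,9,10,0,2.9,0,-7,0,9,10
  end q [0.64 0.46 0.22 1.27 0.11 2.09] marg 0.77
```

View pics/s9.png

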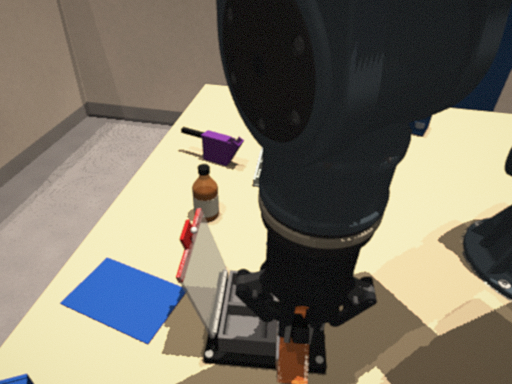

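View pics/t9.png

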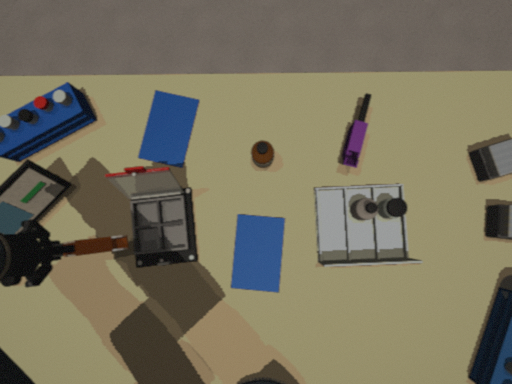

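Call:
drive_tool:
  deltas: [-0.1, 3, 0.2, -5, 0, 9, 10, -0.1, 3, -0.1, -5, 0, 8, 10, 0, 3, 0, -7, 0, 9, 10, 0, 2.9, 0, -7, 0, 9, 10]

```text
time_s: 14.0
eef_pos: [0.4924, 0.4036, 0.1991]
tool_rot: [-0.047, 0.662, 0.747, 0.039]
contact_force: [-0.1, 0.4, -3.3]
grip_width: 0.17
```

Run:
```python
from h import *
d=load("top9");crop(d,60,180,210,290,"t9c.png",5);
print("proj lip at 9",proj(d,[.5046,.3143,.1473]))
print(cur()[:3])
d=snap("top","10");crop(d,60,180,210,290,"t10.png",5)
L=lambda z:lipworld(-33,50,z)
path([(L(80),-83,66,3),(L(80),-83,70,4)])
```

```text
proj lip at 9 [128.60325159 241.38835394]
(array([0.50488655, 0.30772776, 0.0899211 ]), np.float64(-83.10788762151138), np.float64(56.79071283179708))
3 0,3,0,-4,0,-3,10,0,3.1,-0.1,-3,1,-2,10,0,3,-0.1,-4,0,-2,10
  end q [0.54 0.38 0.08 1.16 0.26 2.  ] marg 0.88
4 0,1,-0.1,-2,0,-2,10,0,1,0,-2,0,-2,10,0,1,0,-1,0,-2,10,0,1,0,-2,0,-2,10
  end q [0.49 0.35 0.04 1.13 0.33 1.96] marg 0.91
```

View pics/t9c.png

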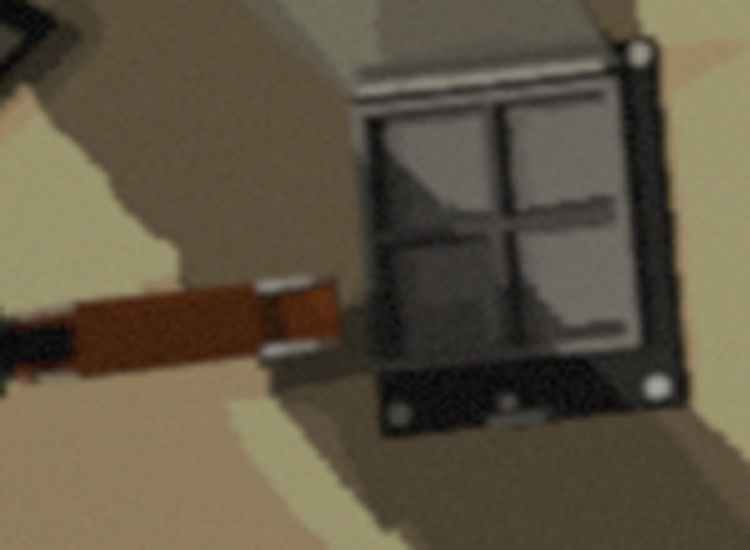

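View pics/t10.png

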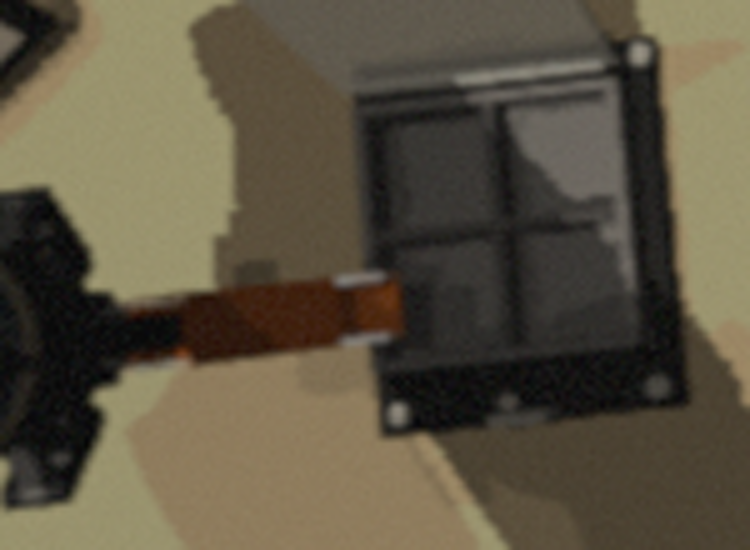

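Call:
drive_tool:
  deltas: [0, 3, 0, -4, 0, -3, 10, 0, 3.1, -0.1, -3, 1, -2, 10, 0, 3, -0.1, -4, 0, -2, 10, 0, 0, 0, 0, 0, 0, 10]

```text
time_s: 14.55
eef_pos: [0.4952, 0.3914, 0.2047]
tool_rot: [-0.105, 0.656, 0.742, 0.091]
contact_force: [0.3, 0.5, -4.6]
grip_width: 0.166
```

Run:
```python
from h import *
print(cur()[:3])
d=snap("top","11");crop(d,60,180,210,290,"t11.png",5)
L=lambda z:lipworld(-33,50,z)
path([(L(80),-83,69,3),(L(80),-83,72,3)])
```

```text
(array([0.5056102 , 0.31366329, 0.08182601]), np.float64(-82.96264504217741), np.float64(65.76889295161013))
3 0.1,1.1,-0.1,-3,0,-2,10,0,1.1,0.1,-2,0,-1,10,0,1.1,0,-3,-1,-2,10
  end q [0.5  0.36 0.05 1.14 0.31 1.97] marg 0.9
3 0,1,0,-1,0,-2,10,-0.1,1,0,-2,0,-1,10,0,1,0,-2,0,-2,10
  end q [0.47 0.34 0.01 1.11 0.37 1.94] marg 0.93
```

View pics/t11.png

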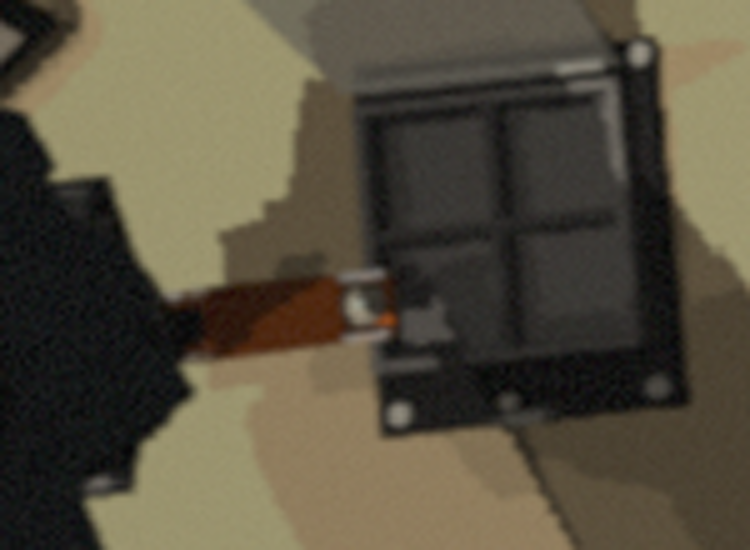

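Call:
drive_tool:
  deltas: [0, 0, 0, 0, 0, 0, 10]

```text
time_s: 14.72
eef_pos: [0.4951, 0.3928, 0.205]
tool_rot: [-0.105, 0.655, 0.743, 0.091]
contact_force: [-0.9, 0.0, -3.1]
grip_width: 0.166
```

Run:
```python
from h import *
print(cur()[:3])
d=snap("top","12");crop(d,60,180,210,290,"t12.png",5)
path([(lipworld(-33,46,80),-83,68,1),(lipworld(-33,46,80),-83,70,2)])
```

```text
(array([0.50572263, 0.31514983, 0.08211745]), np.float64(-82.77499361978249), np.float64(65.78644834554404))
1 0.1,2.2,0.1,-11,-1,-4,10
  end q [0.51 0.36 0.06 1.15 0.3  1.97] marg 0.89
2 0,1,0,-1,0,-2,10,0,1,0,-2,0,-2,10
  end q [0.48 0.35 0.04 1.13 0.33 1.95] marg 0.91
```

View pics/t12.png

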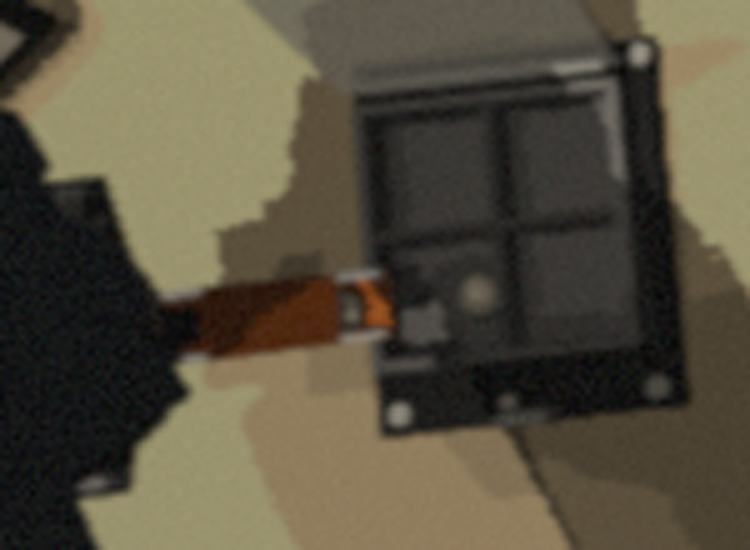

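Run:
```python
from h import *
path([(lipworld(-33,48,95),-83,54,2)])
```

```text
2 0.1,-5.9,0,9,0,5,10,0,-5.9,0.1,8,-1,5,10
  end q [0.66 0.49 0.27 1.32 0.06 2.11] marg 0.72
```

Call:
drive_tool:
  deltas: [0.1, -5.9, 0, 9, 0, 5, 10, 0, -5.9, 0.1, 8, -1, 5, 10, 0, 0, 0, 0, 0, 0, 10]

```text
time_s: 15.15
eef_pos: [0.491, 0.4132, 0.1987]
tool_rot: [-0.029, 0.661, 0.75, 0.023]
contact_force: [-0.1, 0.0, -4.2]
grip_width: 0.167
```

Run:
```python
from h import *
print(cur()[:3])
d=snap("top","13");crop(d,60,180,210,290,"t13.png",5)
path([(lipworld(-33,40,110),-83,52,2),(lipworld(-33,-14,110),-83,54,3),(lipworld(-33,-14,86),-83,62,3)])
```

```text
(array([0.50450658, 0.31221065, 0.09439756]), np.float64(-82.86640650212027), np.float64(53.98948494065025))
2 0,-1,0.1,-2,0,-6,10,0,-1.1,0,-2,1,-6,10
  end q [0.67 0.5  0.32 1.38 0.03 2.12] marg 0.66
3 0,0.7,0,-20,0,-2,10,0,0.7,0,-19,0,-2,10,0,0.6,0,-19,0,-3,10
  end q [0.58 0.42 0.21 1.33 0.07 2.02] marg 0.71
3 0,2.7,0,-5,0,3,10,0,2.7,0,-6,0,3,10,0,2.6,0,-6,0,3,10
  end q [0.48 0.36 0.08 1.21 0.2  1.94] marg 0.83
```

View pics/t13.png

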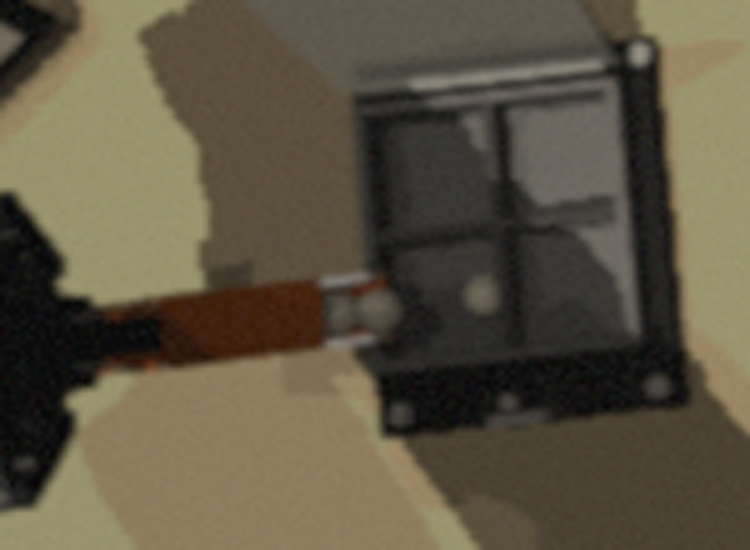

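Call:
drive_tool:
  deltas: [0, -1, 0, 0, 0, 0, 10]

```text
time_s: 15.32
eef_pos: [0.492, 0.4105, 0.1996]
tool_rot: [-0.023, 0.662, 0.749, 0.018]
contact_force: [0.4, -0.8, -3.6]
grip_width: 0.168
```

Run:
```python
from h import *
print(cur()[:3])
d=snap("top","14");crop(d,60,180,210,290,"t14.png",5)
```

```text
(array([0.50546439, 0.3078588 , 0.09696233]), np.float64(-83.01631061087997), np.float64(53.075105907527956))
```

View pics/t14.png

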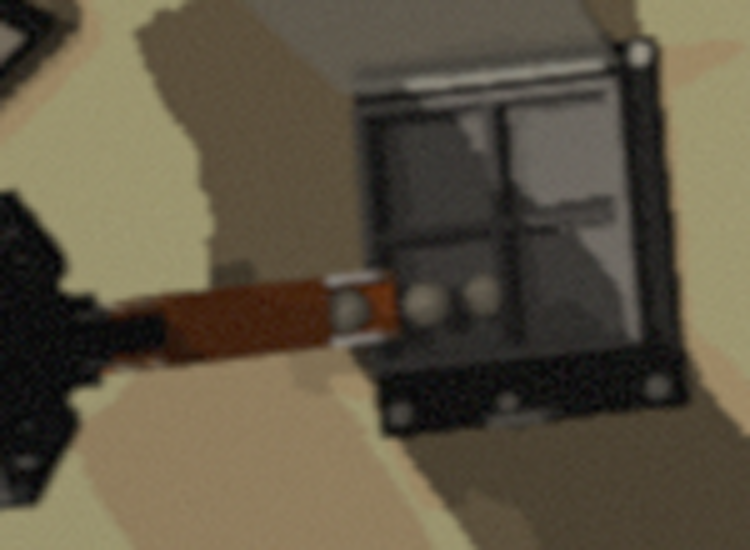

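Run:
```python
from h import *
path([(lipworld(-33,42,115),-83,40,2)])
```

```text
2 0,-6.5,0,9,0,4,10,0,-6.5,0,8,0,4,10
  end q [ 0.78  0.66  0.53  1.55 -0.13  2.24] marg 0.49
```

Call:
drive_tool:
  deltas: [0, -6.5, 0, 9, 0, 4, 10, 0, -6.5, 0, 8, 0, 4, 10]

```text
time_s: 15.62
eef_pos: [0.4905, 0.4271, 0.1928]
tool_rot: [0.064, 0.66, 0.746, -0.058]
contact_force: [0.5, 0.4, -2.3]
grip_width: 0.166
```

Run:
```python
from h import *
print(cur()[:3])
d=snap("top","15");crop(d,60,180,210,290,"t15.png",5)
path([(lipworld(-33,30,125),-83,46,2),(lipworld(-33,-14,120),-83,52,3),(lipworld(-33,-14,88),-83,62,4)])
```

```text
(array([0.5064949 , 0.30400814, 0.11631205]), np.float64(-82.94900357382323), np.float64(39.947564734756405))
2 -0.1,3.3,0.1,-13,1,-10,10,0,3.2,0,-12,0,-11,10
  end q [ 0.72  0.56  0.43  1.48 -0.05  2.17] marg 0.56
3 0,2,0,-18,0,-1,10,0,2,0,-18,0,-2,10,0,2,0,-19,0,-2,10
  end q [0.6  0.44 0.25 1.37 0.04 2.05] marg 0.67
4 0,2.5,0,-4,0,4,10,0,2.5,0,-5,0,3,10,0,2.5,0,-5,0,3,10,0,2.5,0,-6,0,3,10
  end q [0.48 0.36 0.08 1.22 0.2  1.94] marg 0.82
```

View pics/t15.png

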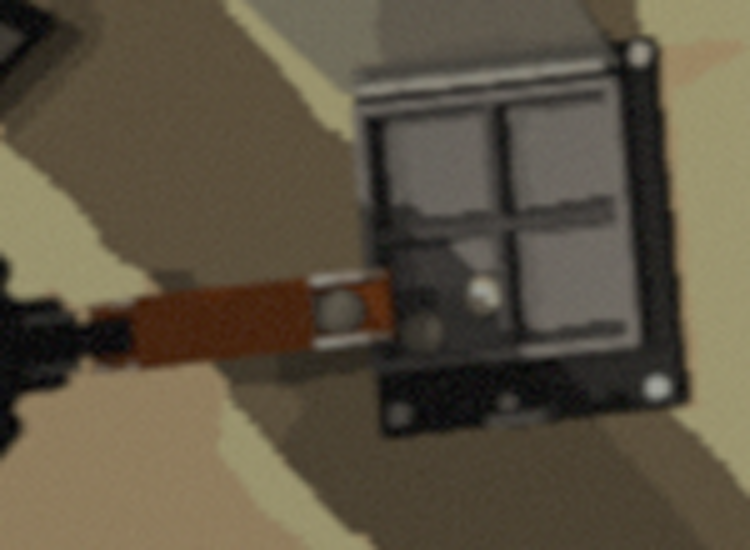

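Run:
```python
from h import *
path([(lipworld(-33,36,128),-83,40,1),(lipworld(-33,-16,128),-83,42,4),(lipworld(-33,-16,92),-83,57,4)])
```

```text
1 -0.1,0.5,0.1,-10,1,-13,10
  end q [ 0.77  0.66  0.55  1.57 -0.13  2.23] marg 0.47
4 0,0.5,0,-14,0,1,10,0,0.5,0,-13,0,1,10,0,0.5,0,-14,0,1,10,0,0.5,0,-14,0,1,10
  end q [ 0.69  0.55  0.39  1.49 -0.11  2.14] marg 0.55
4 0,3.8,0,-5,0,2,10,0,3.7,0,-6,0,2,10,0,3.8,0,-6,0,2,10,0,3.7,0,-7,0,2,10
  end q [0.54 0.39 0.13 1.26 0.12 1.99] marg 0.78
```

Call:
drive_tool:
  deltas: [-0.1, 0.5, 0.1, -10, 1, -13, 10, 0, 0.5, 0, -14, 0, 1, 10, 0, 0.5, 0, -13, 0, 1, 10, 0, 0.5, 0, -14, 0, 1, 10, 0, 0.5, 0, -14, 0, 1, 10, 0, 3.8, 0, -5, 0, 2, 10, 0, 3.7, 0, -6, 0, 2, 10, 0, 3.8, 0, -6, 0, 2, 10, 0, 3.7, 0, -7, 0, 2, 10]

```text
time_s: 16.8
eef_pos: [0.5017, 0.3407, 0.2038]
tool_rot: [-0.052, 0.661, 0.747, 0.046]
contact_force: [0.8, 0.6, -3.2]
grip_width: 0.166
```

Run:
```python
from h import *
print(cur()[:3])
d=snap("top","16");crop(d,60,180,210,290,"t16.png",5)
path([(lipworld(-33,-14,84),-83,64,2),(lipworld(-33,-14,84),-83,52,2)])
```

```text
(array([0.514327  , 0.24671699, 0.09305722]), np.float64(-82.7766496124421), np.float64(57.76596333480329))
2 0.3,3,-0.3,-4,-1,-1,10,-0.1,3.1,0.1,-4,0,-1,10
  end q [0.46 0.35 0.05 1.19 0.23 1.92] marg 0.85
2 0.1,-6,0,9,0,12,10,0,-6,0,10,0,12,10
  end q [0.6  0.45 0.17 1.28 0.04 2.05] marg 0.76
```

View pics/t16.png

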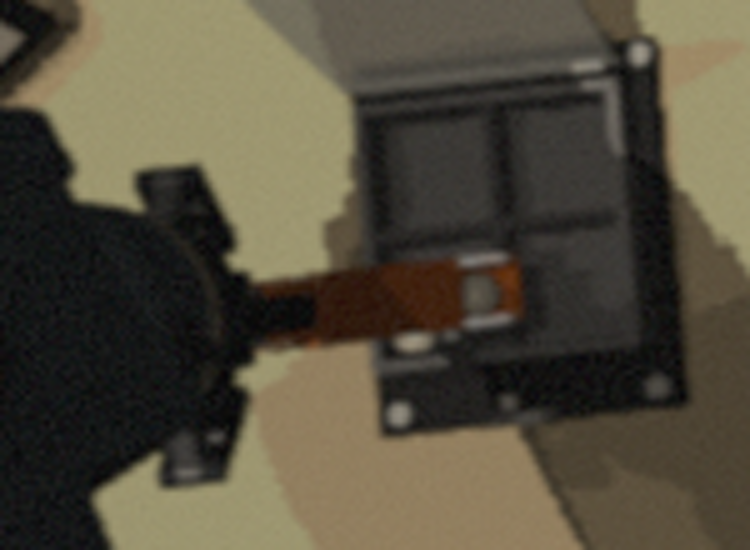

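Run:
```python
from h import *
path([(lipworld(-33,-19,86),-83,64,2)])
```

```text
2 0.3,3,-0.3,-6,-1,-3,10,-0.1,3.1,0.1,-7,0,-2,10
  end q [0.45 0.34 0.05 1.2  0.24 1.91] marg 0.84
```

Call:
drive_tool:
  deltas: [0.2, 3, -0.2, -6, -1, -3, 10, 0, 3, 0, -7, 0, -2, 10]

```text
time_s: 17.1
eef_pos: [0.5023, 0.3274, 0.2066]
tool_rot: [-0.092, 0.657, 0.744, 0.079]
contact_force: [-0.8, 0.6, -2.8]
grip_width: 0.169
```

Run:
```python
from h import *
print(cur()[:3])
d=snap("top","17");crop(d,60,180,210,290,"t17.png",5)
path([(lipworld(-33,-19,105),-83,50,2)])
```

```text
(array([0.51345088, 0.24525159, 0.08660911]), np.float64(-82.8363588028234), np.float64(63.68559070730225))
2 0.1,-6.9,0,13,0,5,10,0,-6.9,0.1,12,0,4,10
  end q [0.61 0.46 0.23 1.35 0.01 2.06] marg 0.69
```

View pics/t17.png

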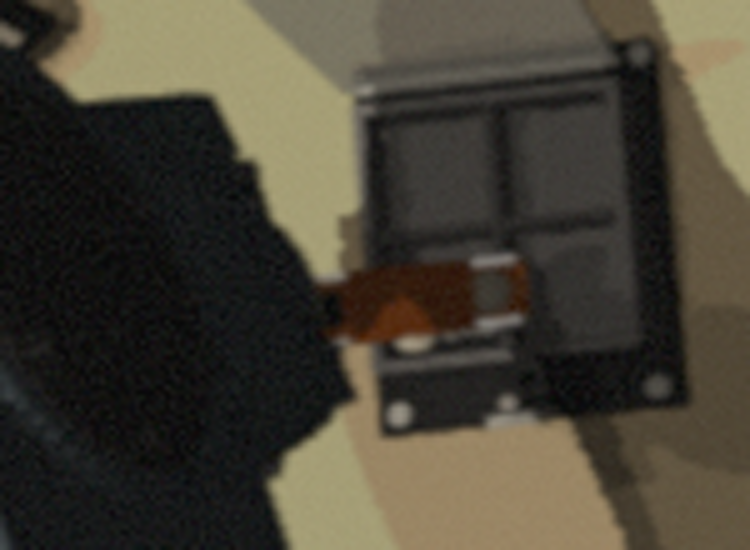

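Call:
drive_tool:
  deltas: [0, 2, 0, -2, 0, -1, 10]

```text
time_s: 17.27
eef_pos: [0.5025, 0.3256, 0.2067]
tool_rot: [-0.104, 0.655, 0.743, 0.09]
contact_force: [0.2, -0.3, -3.0]
grip_width: 0.167
```

Run:
```python
from h import *
print(cur()[:3])
d=snap("top","18");crop(d,60,180,210,290,"t18.png",5)
path([(lipworld(-33,-19,105),-83,48,2)])
```

```text
(array([0.51305198, 0.24750895, 0.08401908]), np.float64(-82.93444168087848), np.float64(65.62300595532523))
2 0,-8.9,0.1,15,0,7,10,0,-8.8,0,13,0,7,10
  end q [ 0.63  0.48  0.25  1.37 -0.03  2.08] marg 0.67
```

View pics/t18.png

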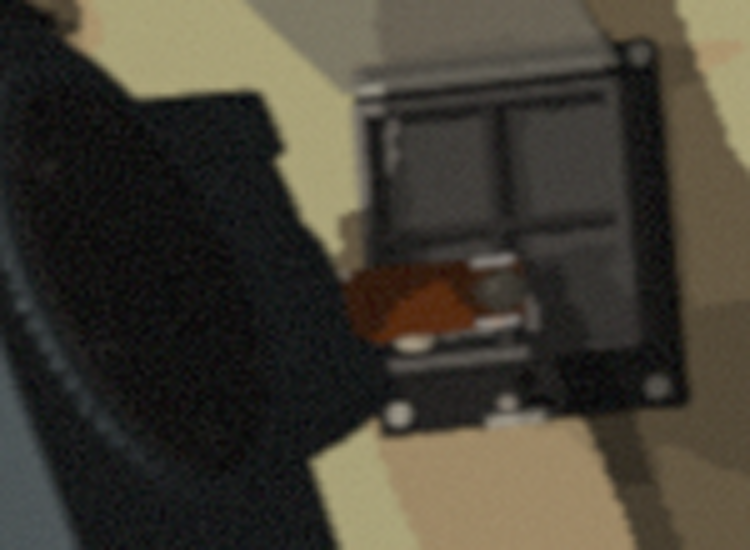

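Call:
drive_tool:
  deltas: [0, 0, 0, -2, 0, 0, 10]

```text
time_s: 17.45
eef_pos: [0.5026, 0.3239, 0.2057]
tool_rot: [-0.104, 0.655, 0.743, 0.089]
contact_force: [0.8, 0.6, -3.6]
grip_width: 0.164
```

Run:
```python
from h import *
print(cur()[:3])
d=snap("top","19");crop(d,60,180,210,290,"t19.png",5)
path([(lipworld(-33,-19,105),-83,48,2)])
```

```text
(array([0.51312216, 0.24572685, 0.08306755]), np.float64(-83.0122183839562), np.float64(65.54914217782184))
2 -0.1,-8.8,0.1,16,0,7,10,0.1,-8.7,0,14,0,7,10
  end q [ 0.63  0.48  0.25  1.37 -0.02  2.08] marg 0.67
```

View pics/t19.png

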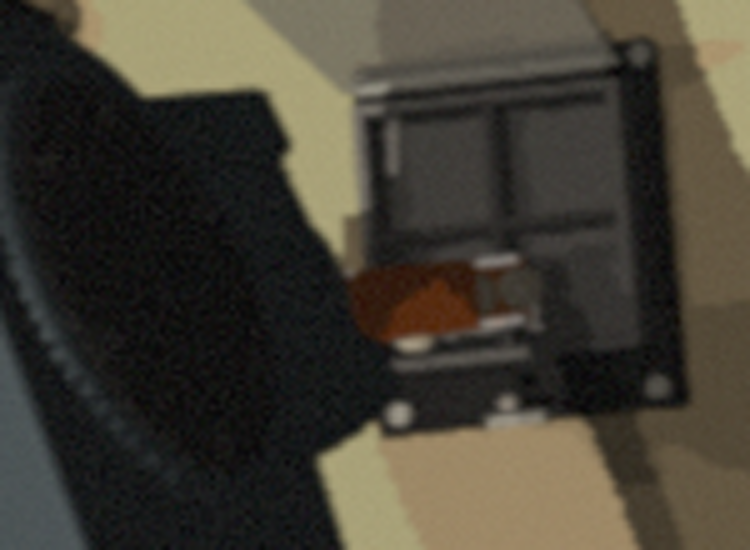

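Call:
drive_tool:
  deltas: [0, -5, 0, 7, 0, 4, 10, 0, -8.8, 0, 16, 0, 7, 10]

```text
time_s: 17.75
eef_pos: [0.5002, 0.3479, 0.2004]
tool_rot: [-0.012, 0.662, 0.749, 0.009]
contact_force: [0.5, -0.1, -1.7]
grip_width: 0.166
```

Run:
```python
from h import *
print(cur()[:3])
d=snap("top","20");crop(d,60,180,210,290,"t20.png",5)
path([(lipworld(-33,-19,110),-83,42,1)])
```

```text
(array([0.51411752, 0.24259288, 0.10053721]), np.float64(-82.89821164237507), np.float64(51.544555836085884))
1 0,-9.1,0.3,12,1,9,10
  end q [ 0.69  0.55  0.34  1.44 -0.11  2.14] marg 0.6
```

View pics/t20.png

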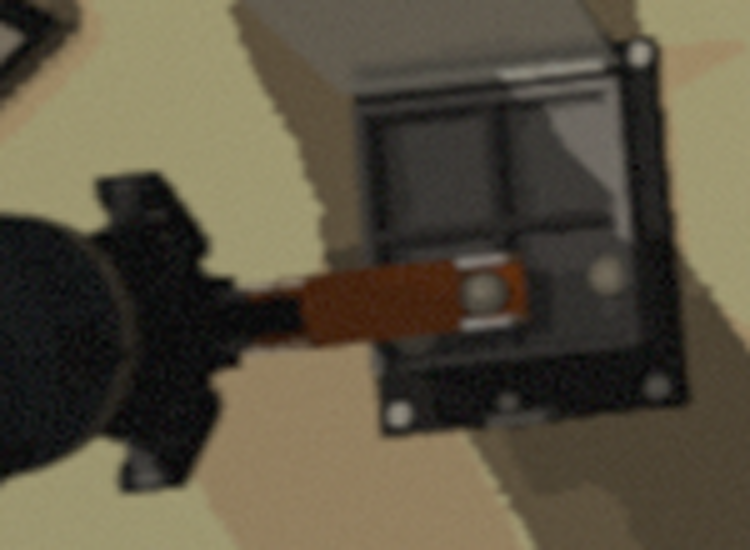

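Run:
```python
from h import *
path([(lipworld(-33,-17,115),-83,42,1),(lipworld(33,-17,118),-83,44,5),(lipworld(33,-19,88),-83,62,4)])
```

```text
1 0,-9.1,0.3,14,1,4,10
  end q [ 0.69  0.55  0.35  1.45 -0.11  2.14] marg 0.59
5 0,0.4,0,-1,13,-2,10,0,0.4,0,0,14,-1,10,0,0.4,0,-1,13,-2,10,0,0.4,0,-1,13,-1,10,0,0.4,0,-1,13,-1,10
  end q [ 0.62  0.67  0.58  1.53 -0.09  2.07] marg 0.51
4 0,4.5,0,-7,0,-1,10,0,4.5,0,-9,0,-1,10,0,4.5,0,-9,0,-1,10,0,4.5,0,-9,0,-1,10
  end q [0.44 0.49 0.28 1.3  0.2  1.89] marg 0.74
```

Call:
drive_tool:
  deltas: [0, -9.1, 0.3, 14, 1, 4, 10, 0, 0.4, 0, -1, 13, -2, 10, 0, 0.4, 0, 0, 14, -1, 10, 0, 0.4, 0, -1, 13, -2, 10, 0, 0.4, 0, -1, 13, -1, 10, 0, 0.4, 0, -1, 13, -1, 10, 0, 4.5, 0, -7, 0, -1, 10, 0, 4.5, 0, -9, 0, -1, 10, 0, 4.5, 0, -9, 0, -1, 10, 0, 4.5, 0, -9, 0, -1, 10]

```text
time_s: 19.05
eef_pos: [0.5686, 0.3342, 0.2062]
tool_rot: [-0.086, 0.659, 0.744, 0.074]
contact_force: [-0.4, 0.4, -3.0]
grip_width: 0.167
```

Run:
```python
from h import *
print(cur()[:3])
d=snap("top","21");crop(d,60,180,210,290,"t21.png",5)
path([(lipworld(33,-19,86),-83,65,1)])
```

```text
(array([0.57952574, 0.25027767, 0.08750406]), np.float64(-83.15605850101589), np.float64(62.8232444044286))
1 0,2,-0.3,0,-1,-2,10
  end q [0.41 0.48 0.25 1.27 0.26 1.86] marg 0.77
```

View pics/t21.png

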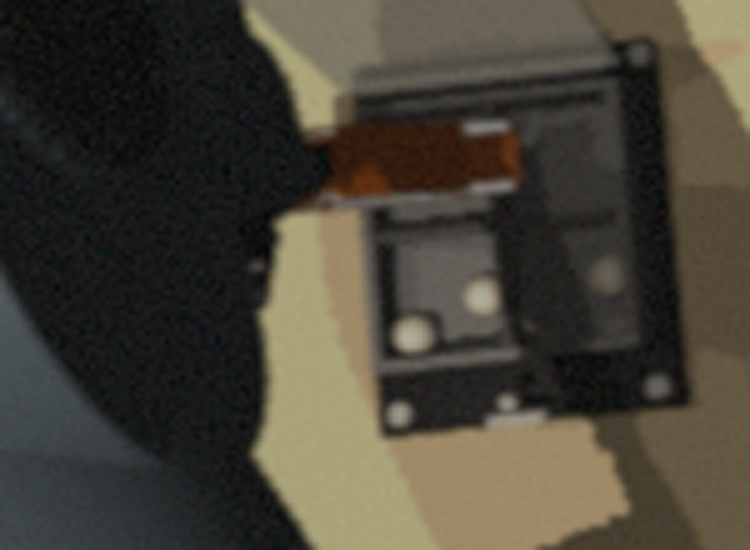

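Call:
drive_tool:
  deltas: [0, 2, -0.2, -4, -1, -3, 10, 0, 1.5, 0, -4, 0, -2, 10]

```text
time_s: 19.35
eef_pos: [0.5687, 0.3253, 0.2091]
tool_rot: [-0.108, 0.655, 0.742, 0.093]
contact_force: [-0.2, -0.3, -2.1]
grip_width: 0.168
```

Run:
```python
from h import *
print(cur()[:3])
d=snap("top","22");crop(d,60,180,210,290,"t22.png",5)
path([(lipworld(33,-22,86),-83,68,2)])
```

```text
(array([0.57904795, 0.2485209 , 0.0856049 ]), np.float64(-82.94020034172155), np.float64(66.23654588972703))
2 0,0.9,0,-1,0,-2,10,0,0.8,0,-1,0,-1,10
  end q [0.37 0.46 0.22 1.26 0.31 1.83] marg 0.78
```

View pics/t22.png

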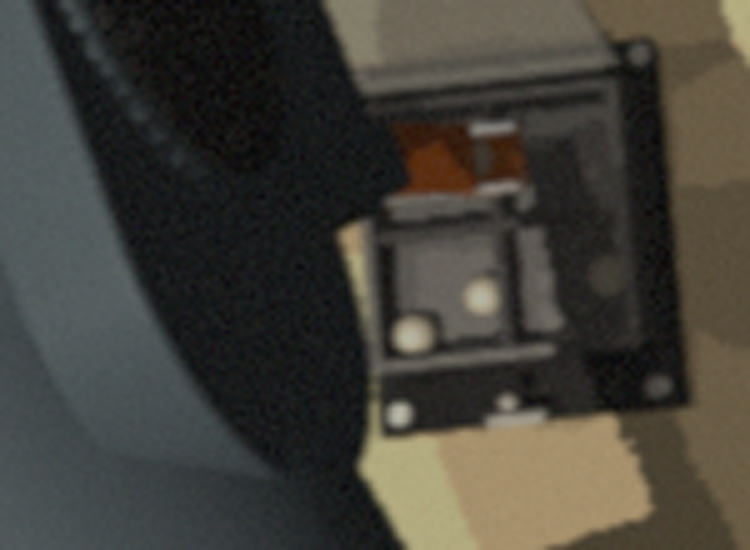

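Call:
drive_tool:
  deltas: [0, 0, 0, 0, 0, 0, 10]

```text
time_s: 19.52
eef_pos: [0.5688, 0.3251, 0.209]
tool_rot: [-0.108, 0.655, 0.742, 0.093]
contact_force: [0.9, -0.3, -2.7]
grip_width: 0.168
```

Run:
```python
from h import *
print(cur()[:3])
d=snap("top","23");crop(d,60,180,210,290,"t23.png",5)
```

```text
(array([0.57910717, 0.24811685, 0.08553447]), np.float64(-83.02226965807564), np.float64(66.14849203189593))
```

View pics/t23.png

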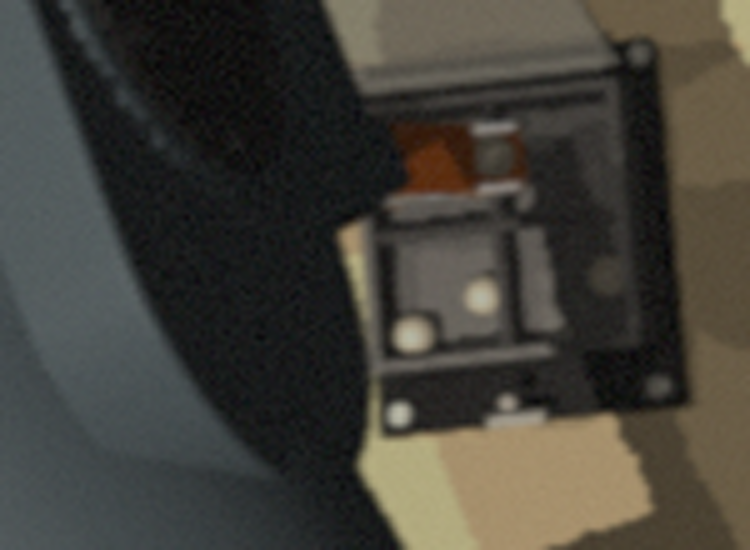

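Call:
drive_tool:
  deltas: [0, 0, 0, 0, 0, 0, 10]

```text
time_s: 19.7
eef_pos: [0.5687, 0.3255, 0.2089]
tool_rot: [-0.108, 0.655, 0.742, 0.093]
contact_force: [0.0, 0.1, -3.0]
grip_width: 0.163
```

Run:
```python
from h import *
print(cur()[:3])
d=snap("top","24");crop(d,60,180,210,290,"t24.png",5)
```

```text
(array([0.57901679, 0.24852683, 0.08548316]), np.float64(-82.97870288607011), np.float64(66.15065073164675))
```

View pics/t24.png

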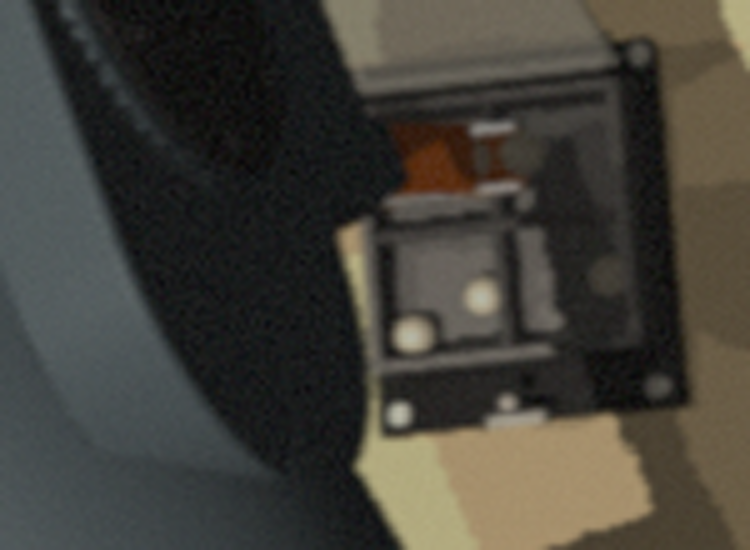

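Call:
drive_tool:
  deltas: [0, -7, 0, 10, 0, 6, 10, 0, -9, 0, 16, 0, 6, 10, 0, -7, 0, 12, 0, 3, 10]

```text
time_s: 20.12
eef_pos: [0.5636, 0.366, 0.2004]
tool_rot: [0.044, 0.66, 0.749, -0.04]
contact_force: [-0.0, -0.0, -2.6]
grip_width: 0.168
```

Run:
```python
from h import *
print(cur()[:3])
d=snap("top","25");crop(d,60,180,210,290,"t25.png",5)
path([(lipworld(33,-17,115),-83,42,1),(lipworld(33,46,122),-83,44,5),(lipworld(33,46,88),-83,62,4)])
```

```text
(array([0.57956351, 0.24710126, 0.11753276]), np.float64(-82.74172543203433), np.float64(42.9551356762101))
1 0,-0.6,0.3,6,2,2,10
  end q [ 0.64  0.69  0.6   1.55 -0.12  2.09] marg 0.49
5 0,0.4,0,12,0,-4,10,0,0.4,0,11,0,-4,10,0,0.4,0,12,0,-4,10,0,0.4,0,12,0,-3,10,0,0.4,0,11,0,-4,10
  end q [ 0.7   0.77  0.78  1.64 -0.08  2.15] marg 0.4
4 0,4.5,0,-7,0,0,10,0,4.5,0,-8,0,1,10,0,4.5,0,-8,0,0,10,0,4.5,0,-9,0,0,10
  end q [0.53 0.54 0.36 1.3  0.2  1.99] marg 0.74
```

View pics/t25.png

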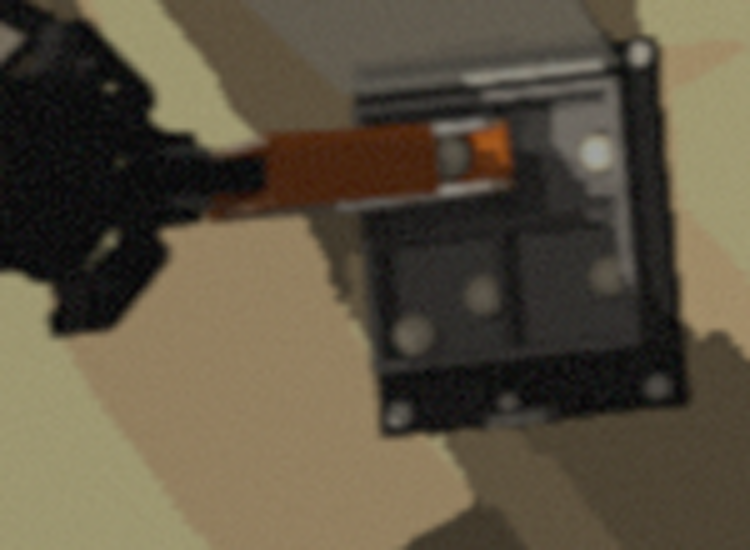

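Call:
drive_tool:
  deltas: [0, 0, 0.2, 8, 1, -4, 10, 0, 0.4, 0, 12, 0, -4, 10, 0, 0.4, 0, 12, 0, -4, 10, 0, 0.4, 0, 12, 0, -3, 10, 0, 0.4, 0, 11, 0, -2, 10, 0, 4.5, 0, -7, 0, 0, 10, 0, 4.5, 0, -8, 0, 1, 10, 0, 4.5, 0, -8, 0, 0, 10]

```text
time_s: 21.18
eef_pos: [0.5607, 0.3983, 0.2102]
tool_rot: [-0.057, 0.661, 0.746, 0.049]
contact_force: [0.1, 0.3, -2.6]
grip_width: 0.167
```

Run:
```python
from h import *
print(cur()[:3])
d=snap("top","26");crop(d,60,180,210,290,"t26.png",5)
path([(lipworld(33,46,84),-83,66,3),(lipworld(33,46,84),-83,70,3)])
```

```text
(array([0.57282554, 0.3056173 , 0.0983029 ]), np.float64(-83.06342033832546), np.float64(58.42960825443946))
3 0.1,2.5,-0.2,-1,0,1,10,0,2.4,0,-1,-1,1,10,0,2.5,-0.1,-1,0,1,10
  end q [0.49 0.51 0.3  1.25 0.26 1.95] marg 0.79
3 0,1.3,0,-2,0,-3,10,0,1.3,0,-2,0,-2,10,0,1.4,0,-3,0,-3,10
  end q [0.45 0.48 0.25 1.22 0.33 1.91] marg 0.82
```

View pics/t26.png

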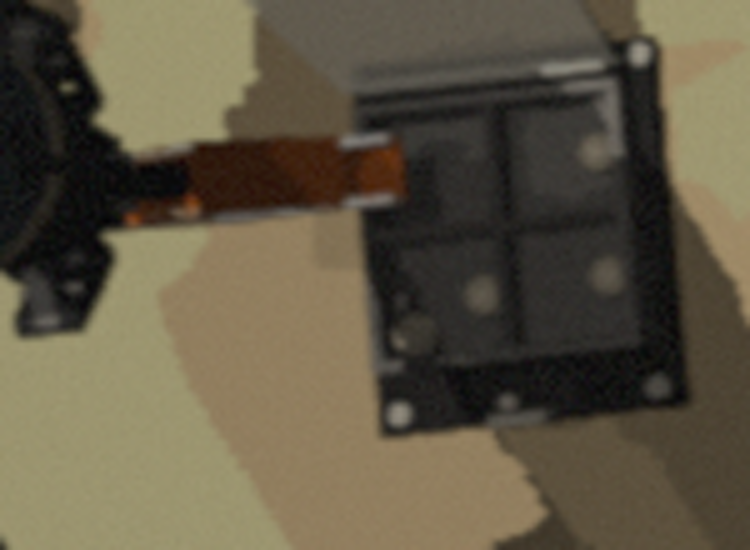

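Call:
drive_tool:
  deltas: [0.1, 2.5, -0.2, 0, 0, 1, 10, 0, 2.5, 0, -1, 0, 1, 10, 0, 2.5, 0, -1, 0, 1, 10, 0, 0, 0, 0, 0, 0, 10, 0, 1.3, 0, -2, 0, -2, 10, 0, 1.3, 0, -2, 0, -2, 10, 0, 1.3, 0, -2, 0, -3, 10, 0, 0, 0, 0, 0, 0, 10]

```text
time_s: 22.22
eef_pos: [0.5621, 0.3885, 0.2117]
tool_rot: [-0.131, 0.652, 0.738, 0.113]
contact_force: [0.3, 0.1, -2.4]
grip_width: 0.168
```

Run:
```python
from h import *
print(cur()[:3])
d=snap("top","27");crop(d,60,180,210,290,"t27.png",5)
path([(lipworld(33,44,88),-83,78,3),(lipworld(33,44,90),-83,88,3)])
```

```text
(array([0.57133214, 0.31919453, 0.08374167]), np.float64(-83.16563742117482), np.float64(69.68654579445094))
3 -0.1,2.8,0,-6,0,-7,10,0.1,2.8,0,-5,0,-7,10,0,2.7,-0.1,-6,-1,-7,10
  end q [0.36 0.45 0.18 1.18 0.48 1.83] marg 0.86
3 0,3.4,0,-6,0,-7,10,0,3.3,0,-5,0,-7,10,0,3.3,0,-5,0,-7,10
  end q [0.24 0.43 0.11 1.16 0.66 1.72] marg 0.78
```

View pics/t27.png

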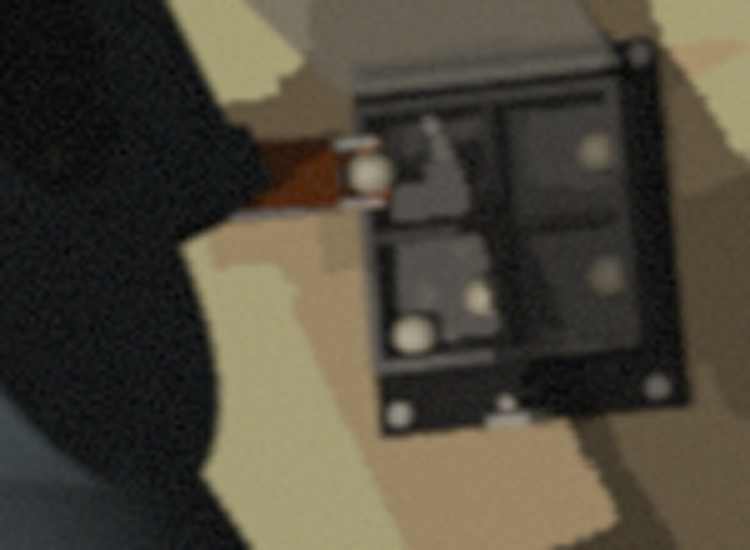

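Call:
drive_tool:
  deltas: [0, 0, 0, 0, 0, 0, 10, 0, 0, 0, -3, 0, 0, 10]

```text
time_s: 22.52
eef_pos: [0.5622, 0.3865, 0.2105]
tool_rot: [-0.131, 0.652, 0.738, 0.113]
contact_force: [-0.7, -0.5, -1.8]
grip_width: 0.166
```

Run:
```python
from h import *
print(cur()[:3])
d=snap("top","28");crop(d,60,180,210,290,"t28.png",5)
path([(lipworld(33,44,88),-83,76,3),(lipworld(33,44,90),-83,86,3)])
```

```text
(array([0.57149323, 0.31720024, 0.08253674]), np.float64(-83.07886499337461), np.float64(69.66397699506952))
3 -0.1,2.1,0.1,-4,0,-6,10,0,2.1,-0.1,-3,0,-6,10,0,2.2,0,-4,-1,-6,10
  end q [0.38 0.45 0.19 1.19 0.44 1.85] marg 0.85
3 0,3.3,0,-5,0,-7,10,0,3.3,-0.1,-6,0,-6,10,0,3.4,0,-5,0,-7,10
  end q [0.27 0.43 0.12 1.15 0.63 1.74] marg 0.81
```

View pics/t28.png

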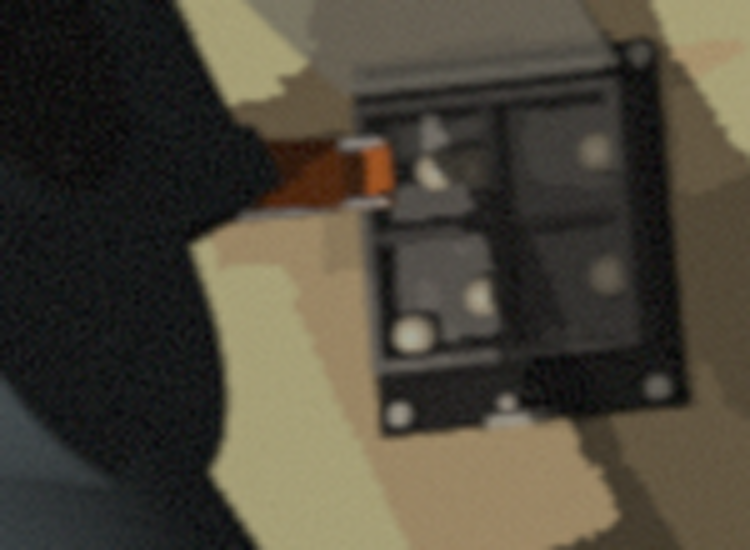

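Run:
```python
from h import *
path([(lipworld(33,55,150),-83,45,4)])
```

```text
4 -0.1,-6.2,0.1,18,0,-3,10,0,-6.1,0,16,0,-3,10,0,-6.2,0,14,0,-5,10,0,-6.1,0,12,0,-4,10
  end q [ 0.7   0.8   0.9   1.72 -0.07  2.15] marg 0.32
```

Call:
drive_tool:
  deltas: [-0.1, -6.2, 0.1, 18, 0, -3, 10, 0, -6.1, 0, 16, 0, -3, 10, 0, -6.2, 0, 14, 0, -5, 10, 0, -6.1, 0, 12, 0, -4, 10]

```text
time_s: 23.08
eef_pos: [0.5555, 0.4419, 0.238]
tool_rot: [0.03, 0.662, 0.748, -0.027]
contact_force: [0.7, 1.1, -1.1]
grip_width: 0.165
```

Run:
```python
from h import *
print(cur()[:3])
d=snap("top","29");crop(d,60,180,210,290,"t29.png",5)
```

```text
(array([0.57072093, 0.32627018, 0.15053819]), np.float64(-82.88660546054739), np.float64(45.20010850664582))
```

View pics/t29.png

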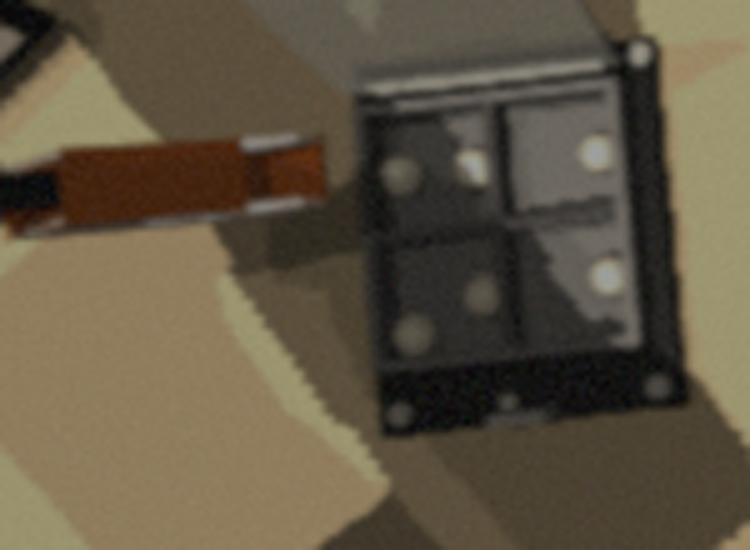

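Run:
```python
from h import *
path([(np.array([.5055,.05,.21]),-88,20,9),(np.array([.4755,-.066,.164]),-90,0,6)])
```

```text
9 0.1,-2.8,0.6,-26,-10,1,10,0.1,-2.7,0.5,-26,-9,3,10,0.1,-2.8,0.6,-26,-9,4,10,0.1,-2.7,0.6,-26,-9,6,10,0.2,-2.8,0.5,-27,-8,7,10,0.2,-2.8,0.6,-26,-8,9,10,0.2,-2.7,0.5,-26,-8,10,10,0.3,-2.8,0.6,-26,-8,12,10,0.3,-2.8,0.5,-26,-7,13,10
  end q [ 0.62  0.54  0.34  1.68 -0.43  2.22] marg 0.36
6 0.1,-3.3,0.3,-7,-4,23,10,0.2,-3.3,0.2,-7,-5,23,10,0.2,-3.4,0.3,-5,-4,25,10,0.3,-3.3,0.3,-5,-5,24,10,0.2,-3.3,0.2,-3,-4,26,10,0.3,-3.4,0.3,-2,-4,25,10
  end q [ 0.59  0.64  0.03  1.55 -0.68  2.38] marg 0.49
```

Call:
drive_tool:
  deltas: [0.1, -2.8, 0.6, -26, -10, 1, 10, 0.1, -2.7, 0.5, -26, -9, 3, 10, 0.1, -2.8, 0.6, -26, -9, 4, 10, 0.1, -2.7, 0.6, -26, -9, 6, 10, 0.2, -2.8, 0.5, -27, -8, 7, 10, 0.2, -2.8, 0.6, -26, -8, 9, 10, 0.2, -2.7, 0.5, -26, -8, 10, 10, 0.3, -2.8, 0.6, -26, -8, 12, 10, 0.3, -2.8, 0.5, -26, -7, 13, 10]

```text
time_s: 24.25
eef_pos: [0.4994, 0.1889, 0.2386]
tool_rot: [0.181, 0.673, 0.694, -0.178]
contact_force: [0.3, -0.6, -2.6]
grip_width: 0.167
```

Call:
drive_tool:
  deltas: [0.1, -3.3, 0.3, -7, -4, 23, 10, 0.2, -3.3, 0.2, -7, -5, 23, 10, 0.2, -3.4, 0.3, -5, -4, 25, 10, 0.3, -3.3, 0.3, -5, -5, 24, 10, 0.2, -3.3, 0.2, -3, -4, 26, 10, 0.3, -3.4, 0.3, -2, -4, 25, 10, 0, 0, 0, 0, 0, 0, 10]

```text
time_s: 25.12
eef_pos: [0.4741, 0.0759, 0.1397]
tool_rot: [0.292, 0.644, 0.641, -0.299]
contact_force: [0.1, 0.2, -1.4]
grip_width: 0.169
```

Run:
```python
from h import *
c=cur();print(c[:3],c[3]["time_s"],c[3]["contact_force"])
d=snap("top","30");crop(d,150,150,350,300,"t30.png",4)
path([(np.array([.4755,-.066,.0845]),-90,0,6)])
```

```text
(array([ 0.47430366, -0.06851828,  0.15986863]), np.float64(-90.29730332283701), np.float64(0.34920011743080304)) 25.125 [ 0.07264841  0.23723561 -1.4483389 ]
6 -0.1,-0.1,0,10,0,8,10,0,-0.1,0,10,0,8,10,-0.1,0,0,10,0,9,10,0,-0.1,0,10,0,8,10,0,-0.1,-0.1,10,0,8,10,-0.1,-0.1,0,10,0,8,10
  end q [ 0.59  0.72 -0.04  1.39 -0.68  2.38] marg 0.65
```

View pics/t30.png

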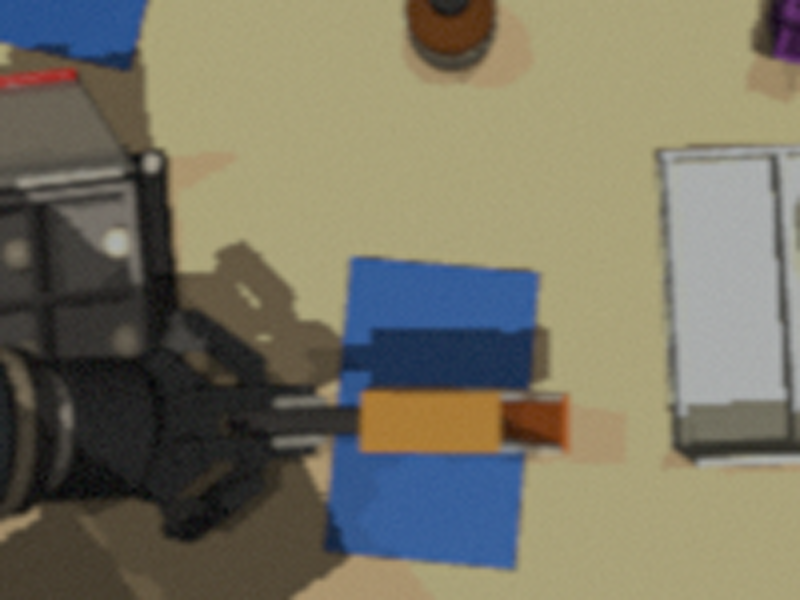

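Call:
drive_tool:
  deltas: [-0.1, -0.1, 0, 11, 0, 9, 10, 0, -0.1, 0, 11, 0, 9, 10, -0.1, 0, 0, 11, 0, 9, 10, 0, -0.1, 0, 10, 0, 8, 10, 0, -0.1, 0, 7, 0, 6, 10, 0, 0, 0, 4, 0, 3, 10, 0, 0, 0, 2, 0, 2, 10, 0, 0, 0, 0, 0, 0, 10]

```text
time_s: 26.18
eef_pos: [0.475, 0.0779, 0.0686]
tool_rot: [0.297, 0.642, 0.64, -0.299]
contact_force: [0.3, -0.5, -1.6]
grip_width: 0.167
```

Run:
```python
from h import *
c=cur();print(c[:3],c[3]["time_s"],c[3]["contact_force"])
```

```text
(array([ 0.47557369, -0.06640882,  0.08966421]), np.float64(-90.09510265568139), np.float64(0.01112122283956269)) 26.175 [ 0.33704453 -0.52050626 -1.57934116]
```

Call:
drive_tool:
  deltas: [0, 0, 0, 2, 0, 1.5, 10, 0, 0, 0, 1.2, 0, 1, 10, 0, 0, 0, 0.8, 0, 0.6, 10]

```text
time_s: 26.55
eef_pos: [0.4749, 0.0781, 0.0634]
tool_rot: [0.297, 0.642, 0.64, -0.299]
contact_force: [-0.1, -0.1, -2.4]
grip_width: 0.166
```

Run:
```python
from h import *
c=cur();print(c[:3],c[3]["time_s"],c[3]["contact_force"])
```

```text
(array([ 0.47551451, -0.06619096,  0.08447378]), np.float64(-90.09331873877656), np.float64(0.008654375576473486)) 26.55 [-0.06149625 -0.14022646 -2.43565355]
```

Half a millimetre to go. I'll make one more small step, then release and back out along the tool.

Call:
drive_tool:
  deltas: [0, 0, 0, 0.8, 0, 0.6, 10, 0, 0, 0, 0, 0, 0, 10]

```text
time_s: 26.8
eef_pos: [0.475, 0.0782, 0.0626]
tool_rot: [0.297, 0.642, 0.64, -0.299]
contact_force: [-0.7, 1.1, 1.7]
grip_width: 0.167
```

Call:
drive_tool:
  deltas: [0, 0, 0, 0, 0, 0, 17, 0, 0, 0, 0, 0, 0, 22, 0, 0, 0, 0, 0, 0, 32, 0, 0, 0, 0, 0, 0, 45, 0, 0, 0, 0, 0, -12, 45, 0, 0, 0, 0, 0, -25, 45, 0, 0, 0, 0, 0, -30, 45, 0, 0, 0, 0, 0, -30, 45]

```text
time_s: 27.8
eef_pos: [0.4752, 0.1534, 0.1262]
tool_rot: [0.297, 0.642, 0.64, -0.299]
contact_force: [1.9, 0.1, -0.9]
grip_width: 0.527
```

Run:
```python
from h import *
p,Rt,s=now();print(p,s["q"],s["time_s"],s["contact_force"])
d=snap("top","31");crop(d,150,150,350,300,"t31.png",4)
# cover geometry
hw=lipworld(76,0,62.5);print("hinge",hw)
for th in(0,):
    c=np.radians(CY);tab=lipworld(76-155,0,67.5);print("tab shut",tab)
```

```text
[0.47519648 0.15342751 0.12624133] [ 0.69160087  0.76140287  0.19752022  1.65597158 -0.62592237  2.48251171] 27.8 [ 1.91264359  0.0991717  -0.91204264]
hinge [0.61943351 0.27626207 0.0625    ]
tab shut [0.46558885 0.25737232 0.0675    ]
```

View pics/t31.png

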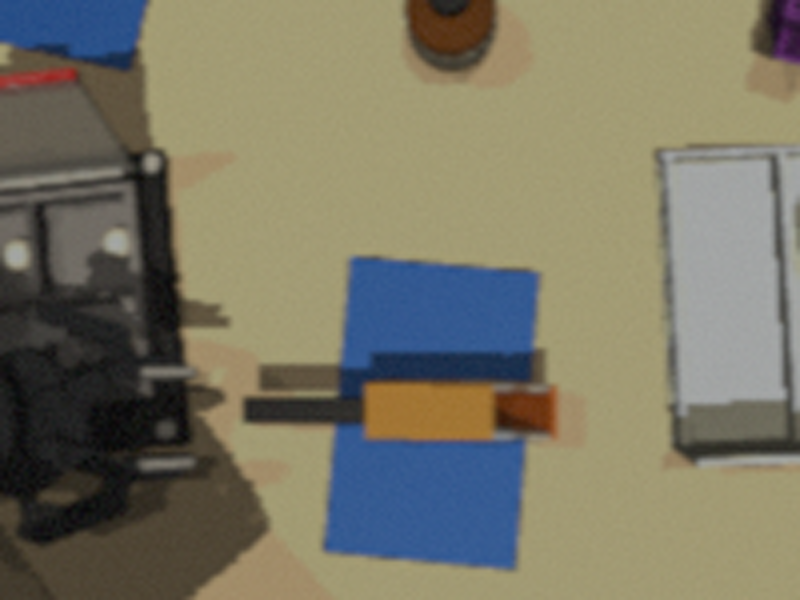

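```bash
cat >> h.py <<'E'
def uw(u,z,v=0): return lipworld(u*1e3,v*1e3,z*1e3)
def fin(theta,L,off=.010,h=.012,s=.158,mode=None,W=.011):
    th=np.radians(theta);l=np.radians(L)
    d=np.array([-np.cos(th),np.sin(th)]);n=np.array([np.sin(th),np.cos(th)]);hg=np.array([.076,.0625])
    up=np.array([-np.sin(l),np.cos(l)]);nf=np.array([np.cos(l),np.sin(l)])
    if theta+L>90: c=hg+d*.168+n*off-h*up
    else: c=hg+d*s+n*off
    return c+W*nf
E
python3 - <<'E'
from h import *
def chk(u,z,L,name):
    p=uw(u,z);Rr=Rdown(CY,L);q=ik(p,Rr);print(name,np.round(p,3),None if q is None else (q.round(2),marg(q).min()))
for L in (0,10,15,20,25,30):
    c=fin(107.5,L);print(L,c.round(3))
    chk(*c,L,"contact");chk(c[0]+.025,c[1],L,"behind");chk(c[0]+.025,c[1]+.06,L,"above");
L=20
for th in(107,90,70,50,30,15,0):
    l=L*th/107;c=fin(th,l);chk(*c,l,th)
E
```

```text
0 [0.147 0.208]
contact [0.69  0.285 0.208] (array([0.39, 0.83, 0.89, 1.64, 0.  , 0.27]), np.float64(0.4))
behind [0.715 0.288 0.208] (array([0.38, 0.96, 1.15, 1.76, 0.  , 0.26]), np.float64(0.2))
above [0.715 0.288 0.268] None
10 [0.149 0.21 ]
contact [0.692 0.285 0.21 ] (array([ 0.41,  0.6 ,  0.47,  1.27, -0.05,  0.29]), np.float64(0.77))
behind [0.717 0.288 0.21 ] (array([ 0.4 ,  0.66,  0.57,  1.32, -0.05,  0.28]), np.float64(0.72))
above [0.717 0.288 0.27 ] (array([ 0.4 ,  0.69,  0.78,  1.49, -0.05,  0.28]), np.float64(0.55))
15 [0.15  0.211]
contact [0.693 0.285 0.211] (array([ 0.42,  0.51,  0.3 ,  1.11, -0.08,  0.29]), np.float64(0.93))
behind [0.717 0.288 0.211] (array([ 0.41,  0.57,  0.39,  1.15, -0.07,  0.28]), np.float64(0.89))
above [0.717 0.288 0.271] (array([ 0.41,  0.58,  0.56,  1.31, -0.07,  0.28]), np.float64(0.73))
20 [0.15  0.212]
contact [0.693 0.285 0.212] (array([ 0.43,  0.43,  0.16,  0.96, -0.11,  0.29]), np.float64(1.08))
behind [0.718 0.288 0.212] (array([ 0.42,  0.49,  0.24,  0.99, -0.1 ,  0.28]), np.float64(1.05))
above [0.718 0.288 0.272] (array([ 0.42,  0.
[... 617 characters left out ...]
,  0.09,  0.82, -0.16,  0.28]), np.float64(1.07))
107 [0.692 0.285 0.213] (array([ 0.44,  0.43,  0.15,  0.96, -0.11,  0.3 ]), np.float64(1.08))
90 [0.643 0.279 0.222] (array([ 0.45,  0.38,  0.12,  1.03, -0.09,  0.32]), np.float64(1.01))
70 [0.586 0.272 0.217] (array([ 0.47,  0.32,  0.04,  1.08, -0.08,  0.34]), np.float64(0.96))
50 [0.537 0.266 0.192] (array([ 0.49,  0.29, -0.05,  1.08, -0.06,  0.36]), np.float64(0.96))
30 [0.499 0.262 0.151] (array([ 0.5 ,  0.29, -0.15,  1.05, -0.04,  0.38]), np.float64(0.99))
15 [0.481 0.259 0.114] (array([ 0.5 ,  0.32, -0.2 ,  1.01, -0.02,  0.38]), np.float64(0.94))
0 [0.474 0.258 0.072] (array([ 0.5 ,  0.37, -0.23,  0.97,  0.  ,  0.38]), np.float64(0.91))
```

Run:
```python
from h import *
p,Rt,s=now()
A=([.475,.17,.28],Rdown(-90,10));B=([.56,.25,.31],Rdown(CY,12));C=(uw(.180,.285),Rdown(CY,20))
plan(p,Rt,*A,5,0);plan(*A,*B,10,0);plan(*B,*C,5,0)
# path min IK check
for f in np.linspace(0,1,6):
    Rm=A[1]*R.from_rotvec(f*(A[1].inv()*B[1]).as_rotvec());q=ik(np.array(A[0])*(1-f)+np.array(B[0])*f,Rm);print(q.round(2))
```

```text
0,7.9,0,-21,0,-22,0,0,7.9,0,-18,0,-24,0,0,7.9,0,-15,0,-27,0,0,7.9,0,-11,0,-29,0,0,7.9,0,-7,-1,-29,0
end [0.4746 0.1695 0.2797] [ 0.   0.2 -0.1]
-1.9,-0.1,-9.5,7,9,-4,0,-1.9,-0.1,-9.5,6,10,-4,0,-1.9,-0.1,-9.5,4,11,-4,0,-1.9,-0.1,-9.5,2,11,-3,0,-1.9,-0.1,-9.5,1,12,-3,0,-1.9,-0.1,-9.5,-1,12,-3,0,-1.9,-0.1,-9.5,-3,11,-2,0,-1.9,-0.1,-9.5,-5,10,-2,0,-1.9,-0.1,-9.5,-7,10,-2,0,-1.9,-0.1,-9.5,-9,8,-1,0
end [0.5599 0.25   0.3101] [ 0.6  0.1 -0.3]
0,-1.6,0,-31,4,12,0,0,-1.6,0,-31,4,13,0,0,-1.6,0,-31,4,13,0,0,-1.6,0,-31,3,14,0,0,-1.6,0,-30,4,16,0
end [0.723  0.2892 0.2848] [0. 0. 0.]
[ 0.44  0.29  0.17  1.53 -0.16  2.02]
[ 0.47  0.28  0.18  1.49 -0.18  1.7 ]
[ 0.48  0.26  0.17  1.43 -0.18  1.37]
[ 0.48  0.25  0.17  1.38 -0.16  1.03]
[ 0.47  0.25  0.18  1.34 -0.13  0.68]
[ 0.45  0.26  0.21  1.31 -0.07  0.33]
```

Call:
drive_tool:
  deltas: [0, 7.9, 0, -21, 0, -22, 0, 0, 7.9, 0, -18, 0, -24, 0, 0, 7.9, 0, -15, 0, -27, 0, 0, 7.9, 0, -11, 0, -29, 0, 0, 7.9, 0, -7, -1, -29, 0]
  grip_force: 60

```text
time_s: 28.48
eef_pos: [0.4745, 0.1666, 0.2787]
tool_rot: [0.062, 0.706, 0.703, -0.062]
contact_force: [-0.0, -0.7, 0.6]
grip_width: -0.0
```

Call:
drive_tool:
  deltas: [-1.9, -0.1, -9.5, 7, 9, -4, 0, -1.9, -0.1, -9.5, 6, 10, -4, 0, -1.9, -0.1, -9.5, 4, 11, -4, 0, -1.9, -0.1, -9.5, 2, 11, -3, 0, -1.9, -0.1, -9.5, 1, 12, -3, 0, -1.9, -0.1, -9.5, -1, 12, -3, 0, -1.9, -0.1, -9.5, -3, 11, -2, 0, -1.9, -0.1, -9.5, -5, 10, -2, 0, -1.9, -0.1, -9.5, -7, 10, -2, 0, -1.9, -0.1, -9.5, -9, 8, -1, 0]

```text
time_s: 29.72
eef_pos: [0.5597, 0.2464, 0.3067]
tool_rot: [0.104, -0.06, 0.993, 0.009]
contact_force: [-0.2, -0.3, -0.6]
grip_width: -0.002
```

Run:
```python
from h import *
p,Rt,s=now();print(p,s["q"],s["time_s"],s["grip_width"])
C=(uw(.185,.285),Rdown(CY,20))
plan(p,Rt,*C,5,0)
d=snap("side","32");cv2.imwrite("pics/s32.png",cv2.resize(d["pixels"],(768,576)))
```

```text
[0.55969908 0.24642528 0.30669879] [ 0.44571142  0.25853177  0.18945616  1.30173306 -0.06003494  0.31824501] 29.725 -0.002489668182530207
0.1,-1.6,0,-33,4,11,0,0.1,-1.6,0,-32,5,12,0,0.1,-1.6,0,-32,4,13,0,0.1,-1.6,0,-32,5,15,0,0.1,-1.6,0,-31,4,15,0
end [0.7276 0.2891 0.2849] [-0.2 -0.  -0.1]
```

View pics/s32.png

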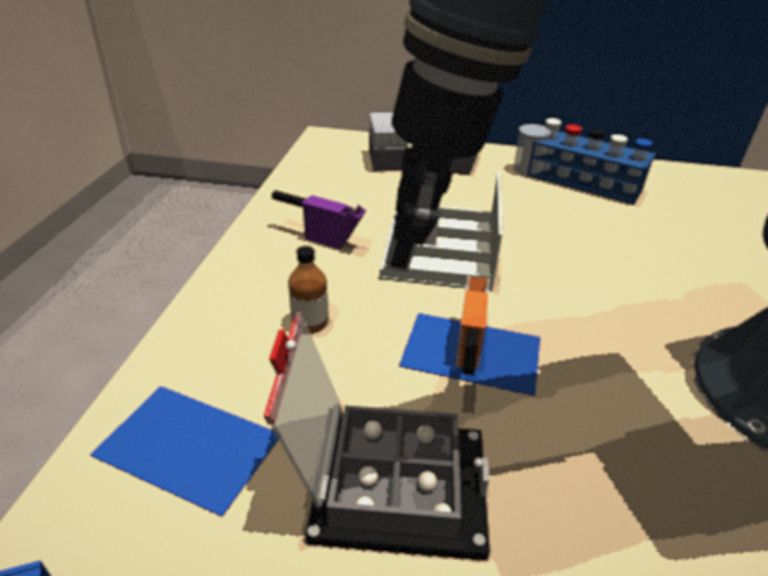

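Call:
drive_tool:
  deltas: [0.1, -1.6, 0, -33, 4, 11, 0, 0.1, -1.6, 0, -32, 5, 12, 0, 0.1, -1.6, 0, -32, 4, 13, 0, 0.1, -1.6, 0, -32, 5, 15, 0, 0.1, -1.6, 0, -31, 4, 15, 0]

```text
time_s: 30.4
eef_pos: [0.7286, 0.288, 0.2841]
tool_rot: [0.173, -0.055, 0.983, 0.009]
contact_force: [-0.8, -0.1, 0.4]
grip_width: 0.001
```

Run:
```python
from h import *
p,Rt,s=now();print(p,s["q"],s["time_s"],s["contact_force"])
Rr=Rdown(CY,20)
plan(p,Rt,uw(.180,.213),Rr,3,0)
c=fin(107.5,20);print(c)
plan(uw(.180,.213),Rr,uw(c[0]+.004,.213),Rr,3,0)
d=snap("side","33");crop(d,100,120,300,300,"s33.png",3.3)
```

```text
[0.72859156 0.28803069 0.28406517] [ 0.41870522  0.51346354  0.46183424  1.18653467 -0.1050082   0.28980034] 30.4 [-0.81277458 -0.05248536  0.37186028]
-0.1,0,-0.2,10,1,22,0,-0.1,0,-0.2,10,0,21,0,-0.1,0,-0.2,10,1,22,0
end [0.7224 0.2892 0.2127] [-0. -0.  0.]
[0.1504966 0.2122033]
0,0,0,8,0,-3,0,0,0,0,8,0,-3,0,0,0,0,8,0,-3,0
end [0.6972 0.2858 0.2132] [0. 0. 0.]
```

View pics/s33.png

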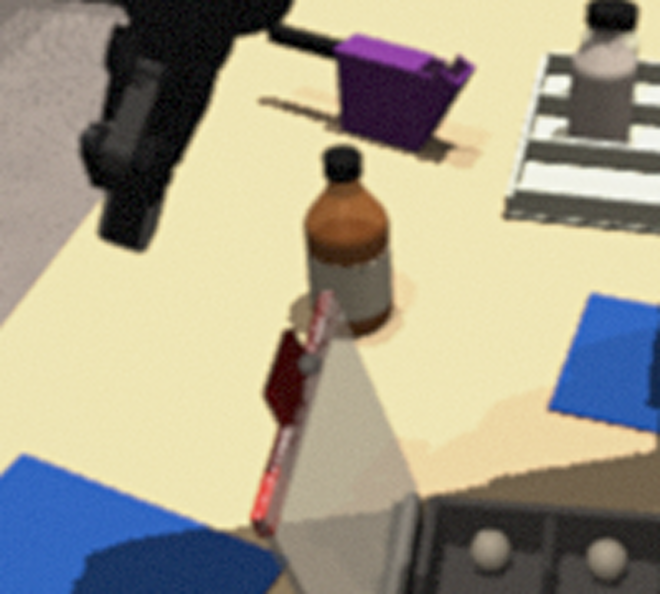

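Call:
drive_tool:
  deltas: [-0.1, 0, -0.2, 10, 1, 22, 0, -0.1, 0, -0.2, 10, 0, 21, 0, -0.1, 0, -0.2, 10, 1, 22, 0, 0, 0, 0, 8, 0, -3, 0, 0, 0, 0, 8, 0, -3, 0]

```text
time_s: 31.08
eef_pos: [0.7044, 0.2867, 0.2144]
tool_rot: [0.173, -0.061, 0.983, 0.011]
contact_force: [-0.3, 0.3, 0.8]
grip_width: -0.004
```

Run:
```python
from h import *
p,Rt,s=now();print(p,s["time_s"],s["contact_force"])
d=snap("side","34");crop(d,100,120,300,300,"s34.png",3.3)
```

```text
[0.70437728 0.2867245  0.21437065] 31.075 [-0.34413048  0.29881319  0.76461602]
```

View pics/s34.png

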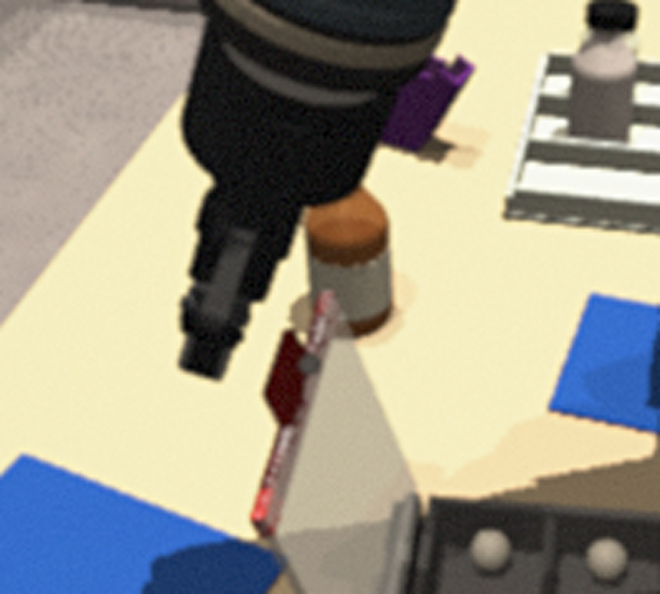

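```bash
cat >> h.py <<'E'
def arc(ths,Ls,ss,off=.008,jaw=0):
    p,Rt,s=now();rows=[];P=np.array(p);Rc=Rt
    for th,L,sx in zip(ths,Ls,ss):
        c=fin(th,L,off=off,s=sx);T=uw(*c);RR=Rdown(CY,L)
        rv=np.degrees((Rc.inv()*RR).as_rotvec()).round(1);sh=(Rc.inv().apply(T-P)*1000).round(0)
        rows+=[*rv,*sh,jaw];P=P+Rc.apply(sh/1000);Rc=Rc*R.from_rotvec(np.radians(rv))
    print(",".join("%g"%(v+0) for v in rows));print(P)
E
python3 - <<'E'
from h import *
arc([107.5,105,102,98,94,90,86,82],[20,20,20,20,19,18,17,16],[.156]*8)
E
```

```text
0,0,0.1,12,0,-2,0,0,0,0,6,0,-5,0,0,0,0,7,0,-5,0,0,0,0,10,0,-6,0,0,1,0,11,0,-6,0,0,1,0,11,0,-4,0,0,1,0,11,0,-4,0,0,1,0,12,0,-3,0
[0.61734597 0.27608169 0.22173053]
```

Call:
drive_tool:
  deltas: [0, 0, 0.1, 12, 0, -2, 0, 0, 0, 0, 6, 0, -5, 0, 0, 0, 0, 7, 0, -5, 0, 0, 0, 0, 10, 0, -6, 0, 0, 1, 0, 11, 0, -6, 0]

```text
time_s: 31.75
eef_pos: [0.6529, 0.2801, 0.2204]
tool_rot: [0.164, -0.061, 0.985, 0.01]
contact_force: [0.0, 0.4, -0.3]
grip_width: -0.001
```

Run:
```python
from h import *
p,Rt,s=now();print(p,s["time_s"],s["contact_force"])
d=snap("side","35");crop(d,100,120,300,300,"s35.png",3.3)
arc([90,86,82,77,72,67,62,57],[18,17,16,15,14,13,12,11],[.157]*8)
```

```text
[0.65286591 0.28014377 0.22040782] 31.75 [ 0.01798836  0.39525771 -0.34091699]
0,0.8,0.1,10,0,-5,0,0,1,0,11,0,-4,0,0,1,0,11,0,-2,0,0,1,0,15,0,-2,0,0,1,0,14,0,-2,0,0,1,0,14,0,1,0,0,1,0,13,0,3,0,0,1,0,14,0,4,0
[0.55169432 0.26775675 0.20039267]
```

View pics/s35.png

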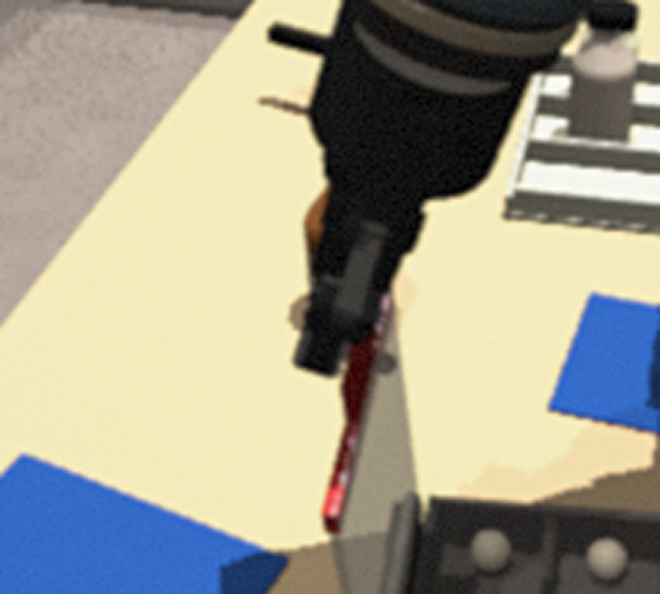

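Call:
drive_tool:
  deltas: [0, 0.8, 0.1, 10, 0, -5, 0, 0, 1, 0, 11, 0, -4, 0, 0, 1, 0, 11, 0, -2, 0, 0, 1, 0, 15, 0, -2, 0, 0, 1, 0, 14, 0, -2, 0, 0, 1, 0, 14, 0, 1, 0, 0, 1, 0, 13, 0, 3, 0, 0, 1, 0, 14, 0, 4, 0]

```text
time_s: 32.8
eef_pos: [0.5527, 0.2678, 0.1989]
tool_rot: [0.096, -0.061, 0.993, 0.006]
contact_force: [0.7, 0.5, -0.1]
grip_width: -0.0
```

Run:
```python
from h import *
p,Rt,s=now();print(p,s["time_s"],s["contact_force"])
d=snap("side","36");crop(d,100,150,340,370,"s36.png",2.7)
arc([52,47,42,37,32,27,22,18],[10,9,8,7,6,5,4,3],[.158]*4+[.16]*4)
```

```text
[0.5527222  0.26780717 0.19894493] 32.8 [ 0.73109728  0.45700746 -0.10940312]
0,0.9,0,12,0,2,0,0,1,0,12,0,6,0,0,1,0,12,0,8,0,0,1,0,10,0,9,0,0,1,0,12,0,9,0,0,1,0,8,0,11,0,0,1,0,8,0,12,0,0,1,0,5,0,10,0
[0.48165002 0.25893005 0.12046787]
```

View pics/s36.png

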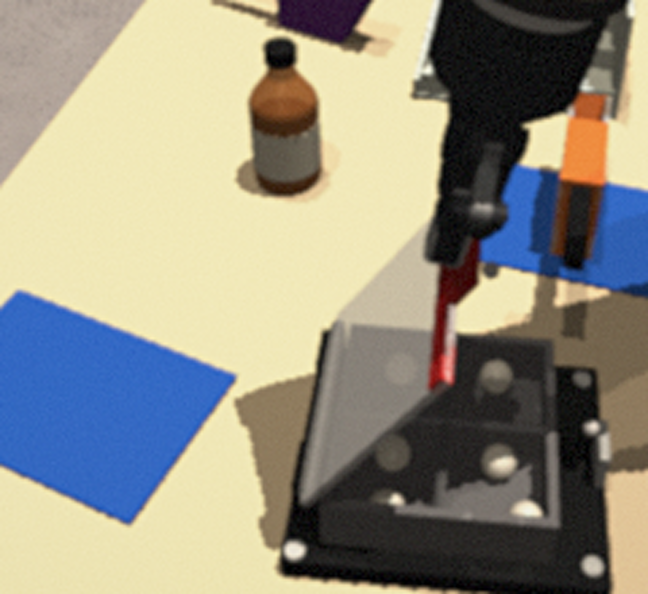

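Cover is following at about 50–55°; continuing the arc.

Call:
drive_tool:
  deltas: [0, 0.9, 0, 12, 0, 2, 0, 0, 1, 0, 12, 0, 6, 0, 0, 1, 0, 12, 0, 8, 0, 0, 1, 0, 10, 0, 9, 0, 0, 1, 0, 12, 0, 9, 0, 0, 1, 0, 8, 0, 11, 0, 0, 1, 0, 8, 0, 12, 0, 0, 1, 0, 5, 0, 10, 0]

```text
time_s: 33.85
eef_pos: [0.4835, 0.2593, 0.1207]
tool_rot: [0.027, -0.061, 0.998, 0.002]
contact_force: [-0.5, 0.2, 1.3]
grip_width: 0.0
```

Run:
```python
from h import *
p,Rt,s=now();print(p,s["time_s"],s["contact_force"])
d=snap("side","37");crop(d,100,150,340,370,"s37.png",2.7)
arc([14,10,7,5,3,1],[2,2,1,1,0,0],[.162]*6)
```

```text
[0.48351138 0.25928803 0.12070197] 33.85 [-0.53270076  0.23210623  1.3416002 ]
0,1,0,7,0,9,0,0,0,0,3,0,11,0,0,1,0,2,0,9,0,0,0,0,1,0,5,0,0,1,0,1,1,6,0,0,0,0,1,0,6,0
[0.46931757 0.25833168 0.07295857]
```

View pics/s37.png

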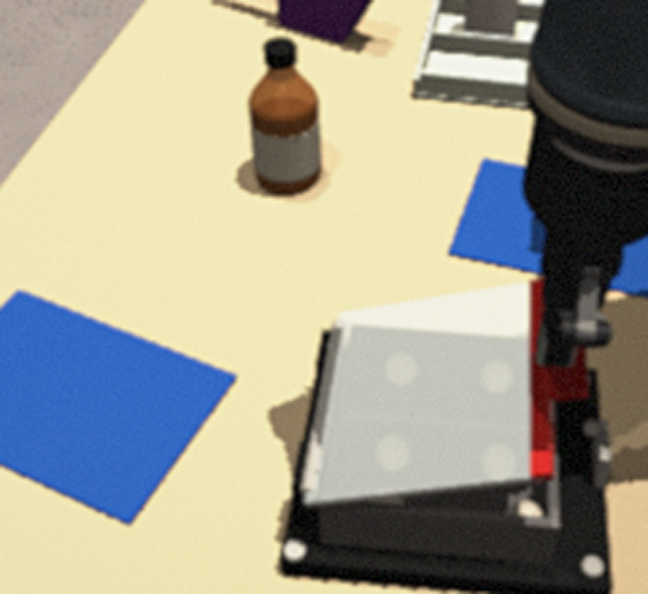

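Call:
drive_tool:
  deltas: [0, 1, 0, 8, 0, 9, 0, 0, 0, 0, 5, 0, 11, 0, 0, 1, 0, 3, 0, 9, 0, 0, 0, 0, 2, 0, 5, 0]

```text
time_s: 34.4
eef_pos: [0.4675, 0.2573, 0.0862]
tool_rot: [0.01, -0.061, 0.998, 0.001]
contact_force: [1.1, -0.3, 1.8]
grip_width: -0.002
```

Call:
drive_tool:
  deltas: [0, 1, 0, 1, 0, 5, 0, 0, 0, 0, 0, 0, 3, 0]

```text
time_s: 34.65
eef_pos: [0.4667, 0.2572, 0.0787]
tool_rot: [0.002, -0.061, 0.998, 0.0]
contact_force: [-1.9, -1.4, 3.2]
grip_width: -0.001
```

Run:
```python
from h import *
p,Rt,s=now();print(p,s["time_s"],s["contact_force"],Rt.as_matrix()[:,2])
d=snap("side","38");crop(d,180,220,340,370,"s38.png",4)
```

```text
[0.46666893 0.25723913 0.0786644 ] 34.65 [-1.92633446 -1.44392076  3.20195995] [ 3.29682930e-03  7.17917893e-04 -9.99994308e-01]
```

View pics/s38.png

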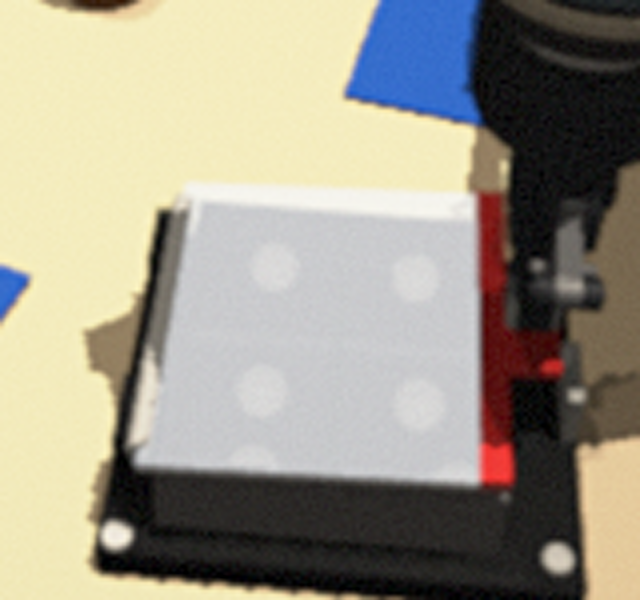

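Finger is centred on the tab and the latching force is starting. I'll press down in small steps.

Call:
drive_tool:
  deltas: [0, 0, 0, 0, 0, 3, 0, 0, 0, 0, 0, 0, 2, 0]

```text
time_s: 34.95
eef_pos: [0.4666, 0.2573, 0.0737]
tool_rot: [0.002, -0.061, 0.998, 0.0]
contact_force: [-1.3, 0.4, 1.4]
grip_width: -0.004
```

Call:
drive_tool:
  deltas: [0, 0, 0, 0, 0, 2, 0, 0, 0, 0, 0, 0, 2, 0]

```text
time_s: 35.2
eef_pos: [0.4668, 0.2573, 0.0698]
tool_rot: [0.002, -0.061, 0.998, 0.0]
contact_force: [-0.4, 0.6, 1.8]
grip_width: 0.003
```

Call:
drive_tool:
  deltas: [0, 0, 0, 0, 0, 1, 0, 0, 0, 0, 0, 0, 1, 0]

```text
time_s: 35.45
eef_pos: [0.4669, 0.2575, 0.0686]
tool_rot: [0.002, -0.061, 0.998, 0.001]
contact_force: [-8.5, -2.8, 24.0]
grip_width: -0.003
```

Call:
drive_tool:
  deltas: [0, 0, 0, 0, 0, 0.3, 0, 0, 0, 0, 0, 0, 0, 0, 0, 0, 0, 0, 0, -4, 0, 0, 0, 0, 0, 0, -6, 0]

```text
time_s: 35.95
eef_pos: [0.4667, 0.2573, 0.0777]
tool_rot: [0.002, -0.061, 0.998, 0.0]
contact_force: [0.1, 0.8, -0.2]
grip_width: 0.003
```

Call:
drive_tool:
  deltas: [0, 0, 0, 0, 0, -20, 0, 0, 0, 0, 0, 0, -30, 0, 0, 0, 0, 0, 0, -40, 0, 0, 0, 0, 20, -10, -40, 0, 0, 0, 0, 30, -30, -30, 0, 0, 0, 0, 30, -40, -10, 0, 0, 0, 0, 0, 0, 0, 0]

```text
time_s: 36.83
eef_pos: [0.3957, 0.1664, 0.2487]
tool_rot: [0.003, -0.06, 0.998, 0.001]
contact_force: [1.0, 0.8, 0.2]
grip_width: 0.005
```

Run:
```python
from h import *
p,Rt,s=now();print(p,s["time_s"],s["contact_force"])
d=snap("side","39");cv2.imwrite("pics/s39.png",cv2.resize(d["pixels"],(768,576)))
crop(d,180,250,340,370,"s39c.png",5)
d=snap("top","39");crop(d,90,150,450,290,"t39.png",2.2)
```

```text
[0.39569279 0.16639726 0.24870385] 36.825 [1.0160396  0.80757963 0.18944991]
```

View pics/s39.png

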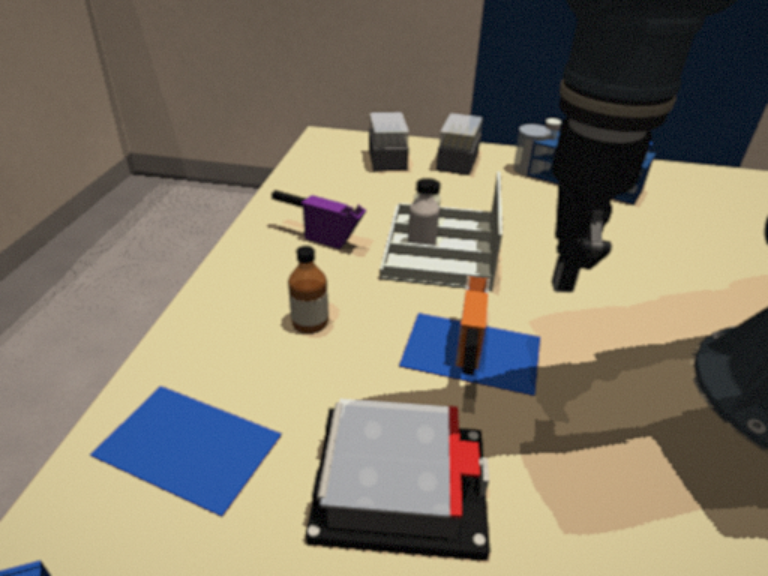

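View pics/s39c.png

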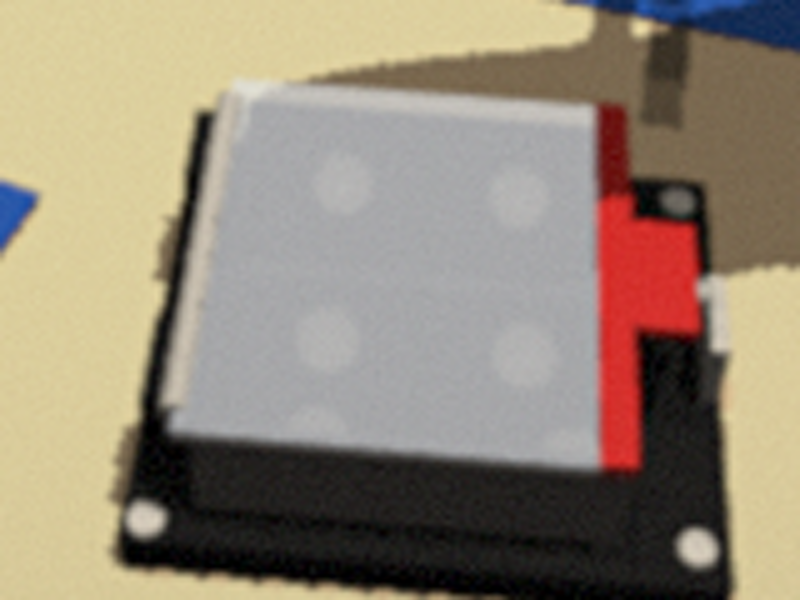

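View pics/t39.png

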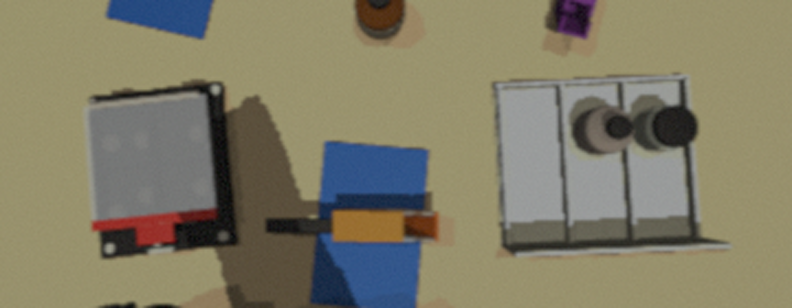

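Call:
drive_tool:
  deltas: [0, 0, 0, 0, 0, 0, 0, 0, 0, 0, 0, 0, 0, 0, 0, 0, 0, 0, 0, 0, 0, 0, 0, 0, 0, 0, 0, 0, 0, 0, 0, 0, 0, 0, 0, 0, 0, 0, 0, 0, 0, 0, 0, 0, 0, 0, 0, 0, 0]

```text
time_s: 37.8
eef_pos: [0.3964, 0.168, 0.2472]
tool_rot: [0.002, -0.061, 0.998, 0.0]
contact_force: [-0.2, 0.3, 0.3]
grip_width: 0.003
```

Run:
```python
from h import *
def red(d):
    h=cv2.cvtColor(d["pixels"],cv2.COLOR_BGR2HSV);m=cv2.inRange(h,(0,170,90),(6,255,255))|cv2.inRange(h,(174,170,90),(180,255,255))
    m[:, :150]=0;m[:180]=0;m[:,350:]=0
    M=cv2.moments(m,True);return M["m10"]/M["m00"],M["m01"]/M["m00"],M["m00"]
print(red(load("side39")));d=snap("side","40");print(red(d))
a=load("side39")["pixels"][240:380,180:350].astype(int);b=d["pixels"][240:380,180:350];print(np.abs(a-b).mean())
from station import env
env.close_job();print(env.sense()["time_s"])
```

```text
(306.8981723237598, 307.7023498694517, 766.0)
(306.9319371727749, 307.8259162303665, 764.0)
2.4081932773109243
the job is handed in; nothing more can be done
the job is handed in; nothing more can be done
```

The job is finished and handed in at about 38 s of the 72 s allowed; no verdict was reported.

- **Shaker:** I lifted it out of the caddy, stood it on the near blue mat, and took its handle again with the tool leaning 50°. After pouring I stood it upright on the mat again, and the last images show it there.
- **Balls:** I poured them a few at a time. The top view before closing showed all six in the tray: two each in chambers 0 and 2, one each in chambers 1 and 3.
- **Cover:** I swung it over and pressed the red tab to a hard stop, reading 24 N at the wrist. The cover stayed shut with the arm away, and images about one second apart matched. I had no way to detect the click itself.
- **Bystanders:** The amber bottle, white bottle and jar are still standing in the final images.
- **Disagreement:** When I first set the shaker on the mat, the wrist read 39 N (38.8 N). It touched down slightly earlier than I had computed, so I backed off 2 mm before releasing. The other checks agreed.

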